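# Part a press-fit wax mould with a wedge

### The arm

A 6-joint arm with a two-finger parallel gripper is mounted at the origin on the work surface. World frame = base frame: x ahead of the robot, y to its left, z up, the work surface at z = 0. Lengths are in mm, angles in rad, forces in N, time in s.
With the tool pointing down it reaches from about 275 to 825 mm from the base axis. Payload 5.2 kg.
Tool frame: the origin (TCP) lies midway between the tips of the shut fingers; the grasp point (between the pads) lies 19 mm behind it; z points along the fingers, x is the direction in which the jaws open and shut, and the axes are right-handed (so a half turn about z gives the same grasp; the last joint's range is limited). The gripper opens to 93 mm and grips with 3 to 60 N. Pads are 15 mm wide; open, the fingers measure 128 mm over their backs; the gripper's body (75 mm by 188 mm) begins 65 mm behind the grasp point.
Start: joints at [-1.393, 0.259, 1.535, -0, 1.348, -0.203], TCP at [204.436, -510.599, 218.653] pointing down, gripper open.
Joint ranges: [-3.14, 3.14], [-0.91, 2.08], [0.19, 2.58], [-1.22, 4.36], [0.22, 2.71], [-3.12, 3.12]. Speed limits (rad/s): [2.57, 2.57, 3.14, 3.14, 3.14, 3.14].

### API

Orientations are given as a unit quaternion [x, y, z, w].
In Python, from station import readout, vision, close_job gives the robot as it stands.
- The arm moves only by the tool servo_tool, never from a script. Its argument "series" is text: rows parted by semicolons, each of 4 numbers parted by spaces: the shift along the tool's x, y, z in mm, then the turn about the tool's z in degrees. In form: x y z spin; .... A call has 1 to 12 rows; each row is the pose to reach, as a shift and turn from the pose measured when the call began, along the tool's axes at that moment; what a row does not reach only later rows make up. A row lasts 1/10 s, in which the tool goes at most 50 mm and 8.59 degrees, less where a joint would pass 70% of its speed; a pose out of reach is approached as far as the arm can. A call with a gripper value outside its range is refused whole. "gripper" is the closure, from -1 (fully open) to 1 (shut), set as the call begins (left out, the last holds). The fingers move at their own pace and stop on an object; "force" is the grip in N (left out, the last holds). Time passes only in rows, so rows that repeat a pose let the fingers close. It gives the time, the measured TCP pose, the force and the opening at its end, in the units of the state.
- readout.observe(): the state, without advancing time (a new reading comes with each control period).
- vision.snapshot(name): name is "side" or "top"; returns a dict with "image" (480x640x3 uint8, red, green, blue), "intrinsics" (3x3 intrinsics, pixels), "R" (3x3) and "t" (3): a world point X has camera coordinates R X + t. Camera axes: x right, y down, z forward; pixel columns grow to the right and rows downward; lengths in mm; the calibration is good to about 2 mm. A picture is of the moment at which its call begins. There is no depth.
- close_job(): hands the job in, once; it reports no verdict.
The state is a dict: "time": time; "joint_positions": joint angles; "dq": joint speeds; "joint_efforts": joint torques, N m; "ee_pos": TCP position; "ee_rot": TCP orientation; "wrist_force": force on the tool from outside, world axes, zero at the start; "wrist_torque": the same for the moment, N m; "width": finger opening in mm.
Only numpy, scipy, OpenCV 4.12 (cv2) and the standard library are available. Lean on these libraries where they do the work, as an engineer would, in place of code of your own. Each camera call takes 0.05 s, during which the arm holds its last target.

### The job

Open the aluminium wax mould: take the double-ended wedge off its wooden rest and work it into the pry slots at the two ends of the seam, a couple of millimetres at a time from alternate ends, so that the cover comes up evenly (never more than about two degrees out of level) until both ends ride up on the dowels, about 4.5 mm open. Push gently, with no more than about 2 kg of force, and do not take hold of the cover before it is parted at both ends; then lay the wedge back on its rest, lift the cover straight off and set it down flat, not dropped, on the grey pad. Leave the jar, the bur block and the caliper as they are.

Things in the scene. Friction and masses are not known exactly. Their poses are not given: they have to be found in the camera images.
- mould: Lower half of the aluminium mould, clamped to the bench (cannot move): block 56 (x) x 130 (y) x 36 mm high, 10 mm longer than the cover at each end. Origin: centre of its underside, on the bench; z up, long axis y. Low steel clamps (up to 19 mm high, out to x = +-56 mm) stand along both long sides.
- parting_face (a point): Centre of the lower half's top face, 36 mm above the bench. Four steel split dowels stand 9 mm up from this face at x = +-20, y = +-42 mm; sprung flanks on their lowest 4.5 mm grip the cover.
- slot_a (a point): On the ledge beyond the cover's +y end, 60 mm from the mould's centre: middle of the exposed floor of a pry slot 24 mm wide (x), floor 34 mm above the bench, 2 mm below the parting face. The slot runs level along y from the end of the block (y = 65 mm), in under the cover's lip (y = 55) to a stop wall at y = 28 mm.
- slot_b (a point): The same at the -y end of the mould (y = -60 mm). Blade: 1.5 mm thick at each tip, its top rising 0.3 mm per mm to 12.3 mm at 36 mm from the tip. Lying on a slot floor it meets the closed cover's lip when its tip is about 2 mm inside; from there each 10 mm pushed in lifts 3 mm.
- cover: Upper half, loose aluminium block 60 (x) x 110 (y) x 16 mm high, about 0.27 kg, pressed on the dowels; overhangs the lower half by 2 mm on both long sides. Origin: centre of its underside; z up, long axis y. Over 4.5 mm up, an end has its dowels' flanks spring out beneath it; with both ends so, the cover sits loose and level 4.5 mm above the parting face and lifts off easily.
- cover_end_a (a point): Middle of the cover's lower edge at its +y end, 55 mm from its centre: the lip over the pry slot, 36 mm above the bench when closed. Prying it up takes about 5 to 11 N; it stays where it is left, turning about the other end's dowels, and sinks a little while the other end is raised.
- cover_end_b (a point): The same at the cover's -y end.
- wedge: Parting wedge, loose, 0.13 kg: a steel blade bar 138 mm long (y), 14 mm wide, through a wooden handle 16 (x) x 50 (y) x 22 mm. It is clamped by hand: the bar's middle lies up to 5 mm to either side of the handle's, so one tip is 64 to 74 mm from the origin, the other 138 mm less that. Origin: mid-handle, in the plane of the bar's flat underside; handle from 6 mm below to 16 mm above it.
- wedge_rest: Fixed light-wood rest: base 46 (x) x 130 (y) x 5 mm with two crossbars (40 mm wide in x, 12 mm thick, at y = +-45 mm), tops 28 mm above the bench, on which the blades' undersides lie, wedge along the rest's y; free space between the bars under the handle. Origin: centre of its underside.
- pad: Soft grey pad fixed on the bench, 100 (x) x 150 (y) x 5 mm. Origin: centre of its underside.
- jar: Small glass jar with a steel cap, 48 mm across, 58 mm high, loose; leave it alone. Origin: centre of its underside.
- bur_block: Wooden block with burs, 40 x 70 mm, 40 mm high, loose; leave it alone. Origin: centre of its underside.
- caliper: Steel caliper lying flat, 120 mm long, loose; leave it alone. Origin: near its middle, on the bench.
There are look-alikes about, which are no part of the job. Leave any pink or red look-alike of the wedge alone.

How it is judged:
By the outcome, as a careful person would: the job done as asked, in the order asked, and still so for the second after the job is handed in, with the robot touching nothing.
It also fails if it takes over 72 s, if anything falls off the work surface, if the arm or the gripper's body presses on something with over 40 N, if the wrist force passes 120 N, or if a joint passes its speed limit or range.

## Working session

There is one attempt and no reset: what is moved stays moved. The work goes in short steps, Python scripts to look and compute and a tool call to move; the robot and the scene stay as the last step left them, time stands still between calls to the robot, and variables do not carry over. Pictures are saved under pics/ and viewed, and the job is handed in when it is done.

Besides the shell and the picture viewer there is one more tool, called as name(argument=value, ...), one argument or row to a line, values as JSON. servo_tool: Moves the arm, as the interface text tells. Its arguments: {"type":"object","properties":{"series":{"type":"string"},"gripper":{"type":"number"},"force":{"type":"number"}},"required":["series"]}

```bash
ls; mkdir -p pics
python3 - <<'E'
from station import readout, vision
import cv2, numpy as np, pickle
o=readout.observe(); print({k:np.round(v,3) for k,v in o.items()})
for n in("side","top"):
    s=vision.snapshot(n); cv2.imwrite(f"pics/{n}0.png",s["image"][:,:,::-1]); pickle.dump(s,open(f"{n}0.pkl","wb"))
    print(n,s["intrinsics"],s["R"],s["t"], -s["R"].T@s["t"])
E
```

```text
pics
{'time': np.float64(0.0), 'joint_positions': array([-1.393,  0.259,  1.536, -0.   ,  1.348, -0.203]), 'dq': array([ 0.002, -0.001, -0.001, -0.001,  0.001,  0.   ]), 'joint_efforts': array([ 1.000e-03, -4.373e+01, -2.840e+01,  7.200e-02,  4.100e-02,
       -0.000e+00]), 'ee_pos': array([ 204.343, -510.081,  217.844]), 'ee_rot': array([ 0.828, -0.56 , -0.001, -0.001]), 'wrist_force': array([0.097, 0.014, 0.189]), 'wrist_torque': array([ 0.008, -0.063, -0.012]), 'width': np.float64(92.837)}
side [[587.07685805   0.         313.29518068]
 [  0.         587.07685805 233.04173196]
 [  0.           0.           1.        ]] [[-0.98796269 -0.15443146  0.00898074]
 [-0.1253415   0.76513507 -0.63155193]
 [ 0.09066    -0.6250754  -0.77528157]] [ 472.62012374  183.14725165 1262.35123629] [ 375.44223202  721.91973439 1090.10016441]
top [[488.92586618   0.         313.14857071]
 [  0.         488.92586618 239.17049504]
 [  0.           0.           1.        ]] [[ 0.0242651  -0.99955584  0.01730116]
 [-0.98414813 -0.02692518 -0.17529261]
 [ 0.17568059 -0.01277341 -0.98436435]] [-109.14184378  521.57275213  868.23593193] [363.4209861  -83.95959598 947.97662652]
```

View pics/top0.png

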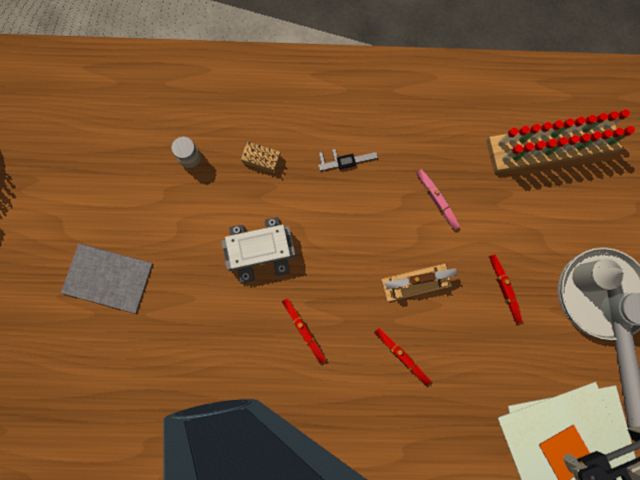

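View pics/side0.png

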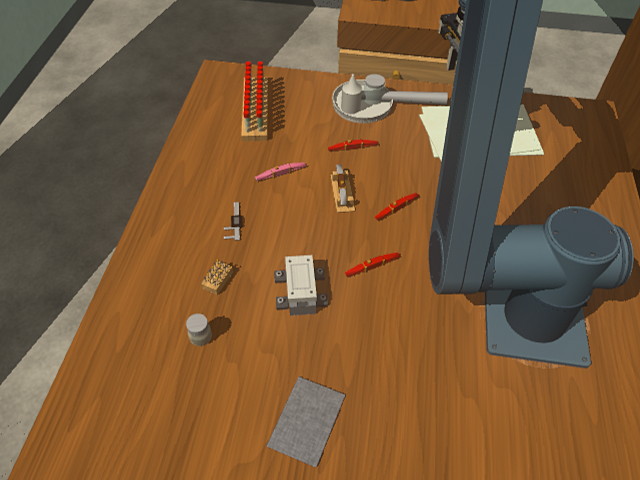

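Things that could pass for the wedge, in the top view: the steel-and-wood bar on the light-wood rest (420,281), a pink one (438,198), and red ones at (506,288), (304,330) and (403,356). By the description I choose the one on the rest. Next I'll check it in a close crop, along with the mould.

Run:
```python
import cv2
a=cv2.imread("pics/top0.png"); b=cv2.imread("pics/side0.png")
c=[a[250:310,370:470],a[205:290,210:310],b[150:220,310:380],b[240:325,260:345]]
import numpy as np
c=[cv2.resize(x,(400,300),interpolation=cv2.INTER_CUBIC) for x in c]
cv2.imwrite("pics/crop0.png",np.vstack([np.hstack(c[:2]),np.hstack(c[2:])]))
```

```text
(no output)
```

View pics/crop0.png

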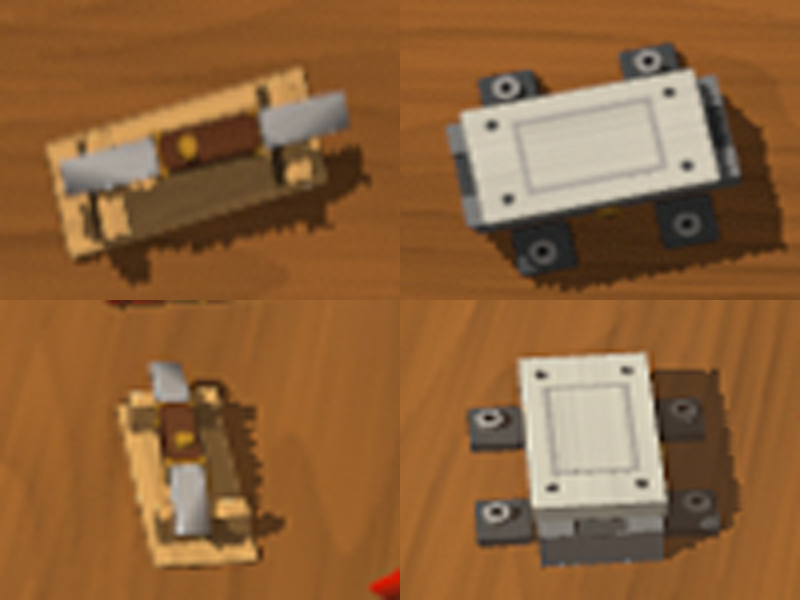

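The crop shows a steel bar with a dark wooden handle lying on the light-wood rest at about (420,280), so that is the wedge. The white cover with four dowel holes sits on the clamped mould at about (259,248). Now I'll measure poses.

```bash
cat > h.py <<'E'
import cv2, numpy as np, pickle
def load(n): return pickle.load(open(n,"rb"))
def ray(s,px):
    K,R,t=s["intrinsics"],s["R"],s["t"]
    d=R.T@np.linalg.inv(K)@np.array([px[0],px[1],1.]); return -R.T@t, d
def plane(s,px,z):
    c,d=ray(s,px); return c+d*(z-c[2])/d[2]
def proj(s,X):
    c=s["R"]@np.asarray(X,float)+s["t"]; p=s["intrinsics"]@c; return p[:2]/p[2]
def tri(s1,p1,s2,p2):
    c1,d1=ray(s1,p1);c2,d2=ray(s2,p2)
    A=np.stack([d1,-d2],1); k=np.linalg.lstsq(A,c2-c1,rcond=None)[0]
    a=c1+d1*k[0];b=c2+d2*k[1]; return (a+b)/2,np.linalg.norm(a-b)
def mask(s,lo,hi,roi):
    hsv=cv2.cvtColor(s["image"],cv2.COLOR_RGB2HSV); m=cv2.inRange(hsv,np.array(lo),np.array(hi))
    o=np.zeros_like(m);x0,y0,x1,y1=roi;o[y0:y1,x0:x1]=m[y0:y1,x0:x1];return o
def big(m):
    cs,_=cv2.findContours(m,cv2.RETR_EXTERNAL,cv2.CHAIN_APPROX_NONE); return sorted(cs,key=cv2.contourArea)[::-1]
def quad(c,m=None):
    c=cv2.convexHull(c)
    for e in np.arange(1,12,.3):
        q=cv2.approxPolyDP(c,e,True)
        if len(q)==4: return q[:,0].astype(float)
    return cv2.boxPoints(cv2.minAreaRect(c))
def rect(s,c,z):
    "min area rect in world plane z: centre, (long,short), angle of long axis deg"
    P=np.array([plane(s,p,z)[:2] for p in c[:,0].astype(float)],np.float32)
    (cx,cy),(w,h),a=cv2.minAreaRect(P)
    if h>w: w,h,a=h,w,a+90
    return np.round([cx,cy,w,h,a%180],2)
E
python3 - <<'E'
from h import *
T=load("top0.pkl");S=load("side0.pkl")
for n,s,r in(("top",T,(210,205,310,290)),("side",S,(275,248,325,312))):
    hsv=cv2.cvtColor(s["image"],cv2.COLOR_RGB2HSV)
    m=mask(s,(0,0,165),(60,60,255),r); m=cv2.morphologyEx(m,cv2.MORPH_CLOSE,np.ones((5,5)))
    c=big(m)[0]; print(n,"cover",cv2.contourArea(c),cv2.boundingRect(c),rect(s,c,52))
for n,s,r in(("top",T,(60,235,160,320)),("side",S,(260,370,350,470))):
    m=mask(s,(0,0,60),(180,50,200),r);m=cv2.morphologyEx(m,cv2.MORPH_OPEN,np.ones((3,3)))
    m=cv2.morphologyEx(m,cv2.MORPH_CLOSE,np.ones((7,7)));c=big(m)[0]; print(n,"pad",cv2.contourArea(c),rect(s,c,5))
hsv=cv2.cvtColor(T["image"],cv2.COLOR_RGB2HSV)
for p in((395,283),(440,275),(410,280),(425,279),(390,298),(410,295),(445,268)):print(p,hsv[p[1],p[0]])
hs=cv2.cvtColor(S["image"],cv2.COLOR_RGB2HSV)
for p in((339,170),(343,195),(341,180),(345,208)):print(p,hs[p[1],p[0]])
E
```

```text
top cover 1792.5 (225, 225, 64, 43) [507.78   8.39 110.15  59.63 103.97]
side cover 1087.0 (286, 255, 30, 44) [506.51   6.92 110.63  59.35 103.79]
top pad 3884.5 [445.34 298.12 149.01  99.07  76.3 ]
side pad 3933.0 [444.33 298.58 149.91  99.21  76.43]
(395, 283) [ 15  24 171]
(440, 275) [ 15  23 158]
(410, 280) [ 13 199  95]
(425, 279) [ 11 177  95]
(390, 298) [ 16 147 219]
(410, 295) [ 17 152 104]
(445, 268) [ 16 147 194]
(339, 170) [ 17  28 164]
(343, 195) [ 17  29 175]
(341, 180) [ 15 184 125]
(345, 208) [ 17 146 209]
```

Run:
```python
from h import *
T=load("top0.pkl");S=load("side0.pkl")
for n,s,r in(("top",T,(375,255,470,305)),("side",S,(325,155,365,220))):
    m=mask(s,(0,0,90),(180,70,255),r)
    cs=big(m)[:2]
    for c in cs:
        print(n,"blade",cv2.contourArea(c),rect(s,c,35), [np.round(plane(s,q,30)[:2],1) for q in quad(c)])
    m=mask(s,(0,150,40),(14,255,140),r); m=cv2.morphologyEx(m,cv2.MORPH_CLOSE,np.ones((3,3)))
    for c in big(m)[:2]: print(n,"handle",cv2.contourArea(c),cv2.boundingRect(c),rect(s,c,44))
    m=mask(s,(14,120,150),(20,170,255),r); c=np.vstack([x for x in big(m) if cv2.contourArea(x)>10]); print(n,"rest",rect(s,c,5))
    w=mask(s,(0,0,90),(180,70,255),r)|mask(s,(0,150,40),(14,255,140),r)
    c=np.vstack([x for x in big(w) if cv2.contourArea(x)>10]); print(n,"wedge",rect(s,c,35))
```

```text
top blade 144.5 [ 447.14 -254.87   44.23   14.24  102.66] [array([ 455.9, -276.6]), array([ 446.5, -278.4]), array([ 439.7, -235. ]), array([ 449.1, -235. ])]
top blade 129.0 [ 468.05 -346.16   40.79   15.03  102.66] [array([ 471.5, -368. ]), array([ 457.3, -331.6]), array([ 472.4, -330. ]), array([ 477.2, -366.2])]
top handle 2157.5 (375, 255, 95, 50) [ 454.68 -300.64  178.93   91.29   91.43]
top handle 167.0 (410, 273, 25, 11) [ 456.9  -299.41   45.68   15.23  102.71]
top rest [ 454.01 -297.05  130.21   45.48  105.42]
top wedge [ 455.59 -302.8   180.71   92.2    91.43]
side blade 70.5 [ 445.58 -254.46   49.94   13.72  100.14] [array([ 443.5, -284.8]), array([ 435.5, -238.8]), array([ 447.1, -233.5]), array([ 455.8, -282.8])]
side blade 34.5 [ 465.48 -347.34   29.02   12.71   97.42] [array([ 474.1, -365.8]), array([ 463.5, -363.8]), array([ 457.8, -339.1]), array([ 470.8, -340.6])]
side handle 124.0 (339, 167, 21, 53) [ 429.58 -262.62  171.52   46.43   94.43]
side handle 68.0 (337, 174, 8, 13) [ 457.38 -300.45   41.71   17.37   96.99]
side rest [ 453.48 -302.57  142.38   48.27  106.07]
side wedge [ 440.87 -297.91  143.26   45.33  104.21]
```

```bash
cat >> h.py <<'E'
from scipy.spatial.transform import Rotation as Rot
def go(*targets):
    "targets (x,y,z,theta_deg of tool x in world): prints row in tool axes"
    from station import readout
    o=readout.observe(); R=Rot.from_quat(o["ee_rot"]).as_matrix(); p=o["ee_pos"]
    th=np.degrees(np.arctan2(R[1,0],R[0,0]))
    print("t",round(float(o["time"]),2),"p",np.round(p,2),"th",round(th,2),"tilt",np.round(R[:2,2],4),"F",np.round(o["wrist_force"],2),"M",np.round(o["wrist_torque"],2),"w",round(float(o["width"]),2))
    for x,y,z,t in targets:
        d=R.T@(np.array([x,y,z])-p); s=-((t-th+180)%360-180); print("  ->",(x,y,z,t),"row",np.round(d,1),"spin",round(s,1))
E
python3 - <<'E'
from h import *
T=load("top0.pkl")
for p in((403,356),(378,331),(506,288),(493,258),(304,330),(438,198),(185,150),(261,155),(348,160)): print(p,np.round(plane(T,p,5)[:2]))
go((457,-300,110,12.8),(457,-300,14,12.8))
E
```

```text
(403, 356) [ 313. -271.]
(378, 331) [ 358. -224.]
(506, 288) [ 446. -472.]
(493, 258) [ 504. -449.]
(304, 330) [356. -83.]
(438, 198) [ 622. -344.]
(185, 150) [707. 166.]
(261, 155) [701.  13.]
(348, 160) [ 696. -163.]
t 0.1 p [ 204.33 -510.11  217.91] th -68.18 tilt [-0.0003  0.0016] F [-0.42  0.55  0.45] M [0.05 0.01 0.01] w 93.28
  -> (457, -300, 110, 12.8) row [-101.  -312.6  108.2] spin -81.0
  -> (457, -300, 14, 12.8) row [-100.8 -312.6  204.2] spin -81.0
```

servo_tool(
  series="-101 -312.6 100 -81;-101 -312.6 100 -81;-101 -312.6 100 -81;-101 -312.6 100 -81;-101 -312.6 100 -81;-101 -312.6 100 -81;-101 -312.6 100 -81;-101 -312.6 100 -81;-101 -312.6 100 -81;-101 -312.6 100 -81;-101 -312.6 100 -81;-101 -312.6 100 -81",
  gripper=0,
  force=25,
)

```text
time: 1.3
ee_pos: [456.9, -299.9, 117.9]
ee_rot: [0.994, 0.111, -0.0, -0.001]
wrist_force: [0.3, -0.6, 0.2]
width: 46.6
```

Run:
```python
from h import *
go((457,-300,50,12.8),(457,-300,14,12.8))
from station import vision
for n in("side","top"):
    s=vision.snapshot(n); pickle.dump(s,open(f"{n}1.pkl","wb")); cv2.imwrite(f"pics/{n}1.png",s["image"][:,:,::-1])
a=cv2.imread("pics/top1.png")[230:330,350:490]; b=cv2.imread("pics/side1.png")[120:240,280:400]
cv2.imwrite("pics/c1.png",np.hstack([cv2.resize(a,(420,300)),cv2.resize(b,(300,300))]))
```

```text
t 1.3 p [ 456.86 -299.88  117.92] th 12.7 tilt [-0.0006  0.002 ] F [ 0.26 -0.56  0.22] M [-0.02 -0.07 -0.07] w 46.55
  -> (457, -300, 50, 12.8) row [ 0.1  0.3 67.9] spin -0.1
  -> (457, -300, 14, 12.8) row [1.000e-01 4.000e-01 1.039e+02] spin -0.1
```

View pics/c1.png

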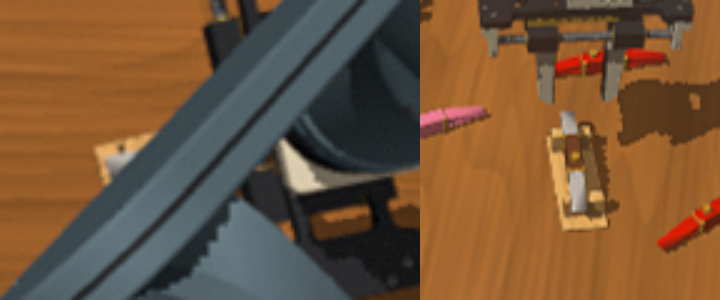

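The side view shows the open fingers (tips at about (541,100) and (612,100) in the crop) straddling the wedge on its rest, in line with its handle. Descending.

servo_tool(
  series="0 0.3 40 0;0 0.3 75 0;0 0.3 95 0;0 0.3 104 0;0 0.3 104 0;0 0.3 104 0",
)

```text
time: 2.0
ee_pos: [457.4, -300.8, 15.0]
ee_rot: [0.994, 0.111, 0.0, -0.0]
wrist_force: [-0.6, 0.1, 1.0]
width: 46.8
```

servo_tool(
  series="0 0 0 0;0 0 0 0;0 0 0 0;0 0 0 0;0 0 0 0",
  gripper=1,
  force=30,
)

```text
time: 2.5
ee_pos: [457.5, -300.9, 15.3]
ee_rot: [0.994, 0.111, 0.0, -0.0]
wrist_force: [-0.9, 0.0, 1.9]
width: 16.0
```

Run:
```python
from h import *
go((457,-300,14,12.8))
```

```text
t 2.5 p [ 457.51 -300.92   15.28] th 12.7 tilt [0.0009 0.0004] F [-0.87  0.02  1.95] M [ 0.02 -0.04 -0.  ] w 15.95
  -> (457, -300, 14, 12.8) row [-0.3 -1.   1.3] spin -0.1
```

servo_tool(
  series="0 0 -20 0;0 0 -55 0;0 0 -55 0",
)

```text
time: 2.8
ee_pos: [459.6, -303.0, 74.2]
ee_rot: [0.994, 0.111, 0.003, 0.003]
wrist_force: [1.0, -0.6, -1.7]
width: 15.6
```

Run:
```python
from h import *
from station import vision
go((541,-130,75,13.9),(541,-130,25,13.9))
for n in("side","top"):
    s=vision.snapshot(n); pickle.dump(s,open(f"{n}2.pkl","wb")); cv2.imwrite(f"pics/{n}2.png",s["image"][:,:,::-1])
a=cv2.imread("pics/top2.png")[230:330,350:490]; b=cv2.imread("pics/side2.png")[120:240,280:400]
cv2.imwrite("pics/c2.png",np.hstack([cv2.resize(a,(420,300)),cv2.resize(b,(300,300))]))
```

```text
t 2.8 p [ 459.63 -302.97   74.15] th 12.7 tilt [ 0.0062 -0.0048] F [ 0.97 -0.64 -1.74] M [-0.06 -0.15  0.  ] w 15.62
  -> (541, -130, 75, 13.9) row [ 117.4 -150.8   -1.2] spin -1.2
  -> (541, -130, 25, 13.9) row [ 117.2 -151.1   48.8] spin -1.2
```

View pics/c2.png

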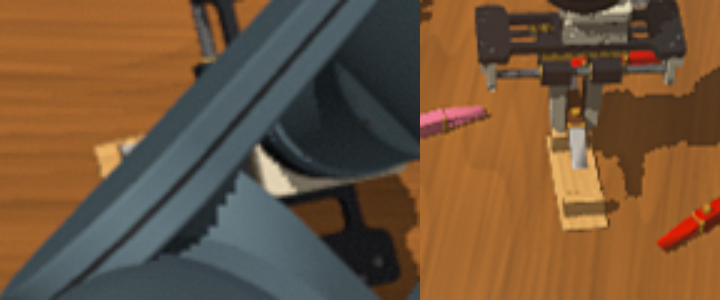

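The wedge is held between the fingers, clear of the rest. Moving to end b at hover height.

servo_tool(
  series="30 -38 0 -1;60 -75 0 -1.2;90 -113 0 -1.2;117.4 -150.8 0 -1.2;117.4 -150.8 15 -1.2;117.4 -150.8 30 -1.2;117.4 -150.8 30 -1.2;117.4 -150.8 30 -1.2",
)

```text
time: 3.7
ee_pos: [538.1, -127.9, 39.5]
ee_rot: [0.993, 0.121, -0.0, -0.0]
wrist_force: [0.2, -0.3, -1.8]
width: 15.9
```

Run:
```python
from h import *
from station import vision
go((541,-130,25,13.9))
for n in("side","top"):
    s=vision.snapshot(n); pickle.dump(s,open(f"{n}3.pkl","wb")); cv2.imwrite(f"pics/{n}3.png",s["image"][:,:,::-1])
a=cv2.imread("pics/top3.png")[200:320,210:370]; b=cv2.imread("pics/side3.png")[170:320,240:400]
cv2.imwrite("pics/c3.png",np.hstack([cv2.resize(a,(400,300)),cv2.resize(b,(320,300))]))
```

```text
t 3.7 p [ 538.14 -127.87   39.54] th 13.89 tilt [-0.0008  0.0006] F [ 0.2  -0.34 -1.8 ] M [-0.03 -0.16 -0.05] w 15.9
  -> (541, -130, 25, 13.9) row [ 2.3  2.8 14.5] spin -0.0
```

View pics/c3.png

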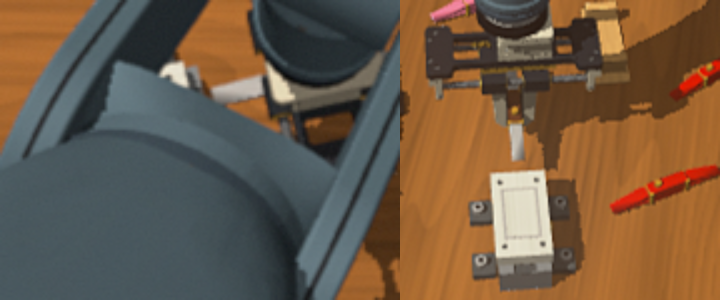

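The tip of the blade shows near side (298,249) and top (296,241), with the cover end just past it. I'll measure the tip relative to the TCP and the mould.

Run:
```python
from h import *
T=load("top3.pkl");S=load("side3.pkl")
c0=np.array([507.1,7.65]);u=np.array([np.cos(np.radians(103.9)),np.sin(np.radians(103.9))]);n=np.array([u[1],-u[0]])
p=np.array([538.14,-127.87])
print("tcp s,n",(p-c0)@u,(p-c0)@n)
for nm,s,r in(("top",T,(293,228,318,246)),("side",S,(290,228,312,252))):
    m=mask(s,(0,0,110),(180,70,255),r)
    print(cv2.resize(s["image"],None,fx=1,fy=1).shape)
    for c in big(m)[:2]:
        if cv2.contourArea(c)<8: continue
        P=np.array([plane(s,q,47+5)[:2] for q in c[:,0].astype(float)]); 
        sn=np.stack([(P-c0)@u,(P-c0)@n],1); print(nm,cv2.contourArea(c),cv2.boundingRect(c),"s",sn[:,0].min(),sn[:,0].max(),"n",sn[:,1].min(),sn[:,1].max())
        P=np.array([plane(s,q,53)[:2] for q in c[:,0].astype(float)]); sn=np.stack([(P-c0)@u,(P-c0)@n],1); k=sn[:,0]>sn[:,0].max()-4; print("  tip z53: s",sn[k,0].max(),"n",sn[k,1].min(),sn[k,1].max())
```

```text
tcp s,n -139.00817602197068 -2.424664728331798
(480, 640, 3)
top 128.0 (294, 230, 22, 11) s -109.43377749362915 -70.56335495733094 n -7.0840340113647695 7.996630673358731
  tip z53: s -70.54532754674848 n -4.337502709286469 5.694155715010245
(480, 640, 3)
side 84.5 (295, 232, 7, 18) s -123.0497790709413 -73.28195674536974 n -10.202760688951667 3.122285904775874
  tip z53: s -72.51299121058085 n -8.243014682577318 3.0703842683439126
```

```bash
cat >> h.py <<'E'
c0=np.array([507.1,7.65]);AX=103.9;u=np.array([np.cos(np.radians(AX)),np.sin(np.radians(AX))]);nn=np.array([u[1],-u[0]])
def sn(s,n,z): 
    p=c0+s*u+n*nn; return (round(p[0],1),round(p[1],1),z,AX-90)
def where():
    from station import readout
    o=readout.observe(); p=o["ee_pos"]; f=o["wrist_force"]; d=p[:2]-c0
    print("s %.2f n %.2f z %.2f | Fs %.2f Fn %.2f Fz %.2f t %.2f"%(d@u,d@nn,p[2],f[:2]@u,f[:2]@nn,f[2],o["time"]))
E
python3 - <<'E'
from h import *
go(sn(-128,-.7,25)); where()
E
```

```text
t 3.8 p [ 539.12 -128.67   40.79] th 13.85 tilt [ 0.0019 -0.0006] F [-0.2  -0.07 -0.82] M [-0.03 -0.08 -0.04] w 15.83
  -> (np.float64(537.2), np.float64(-116.8), 25, 13.900000000000006) row [  1.  -12.   15.8] spin -0.0
s -140.02 n -1.67 z 40.79 | Fs -0.02 Fn -0.21 Fz -0.82 t 3.80
```

servo_tool(
  series="1 -6 8 0;1 -11 15 0;1 -11.5 16 0;1 -11.5 16 0;1 -11.5 16 0",
)

```text
time: 4.3
ee_pos: [537.5, -117.3, 24.9]
ee_rot: [0.993, 0.121, 0.001, 0.001]
wrist_force: [-0.1, -0.5, -1.5]
width: 16.0
```

Run:
```python
from h import *
go(sn(-128,-.7,21.5)); where()
from station import vision
for n in("side","top"):
    s=vision.snapshot(n); pickle.dump(s,open(f"{n}4.pkl","wb")); cv2.imwrite(f"pics/{n}4.png",s["image"][:,:,::-1])
a=cv2.imread("pics/top4.png")[210:270,240:320]; b=cv2.imread("pics/side4.png")[220:280,260:330]
cv2.imwrite("pics/c4.png",np.hstack([cv2.resize(a,(400,300)),cv2.resize(b,(350,300))]))
```

```text
t 4.3 p [ 537.54 -117.32   24.9 ] th 13.87 tilt [ 0.0022 -0.0008] F [-0.05 -0.48 -1.52] M [-0.07 -0.14 -0.02] w 16.0
  -> (np.float64(537.2), np.float64(-116.8), 21.5, 13.900000000000006) row [-0.2 -0.6  3.4] spin -0.0
s -128.62 n -0.47 z 24.90 | Fs -0.46 Fn -0.17 Fz -1.52 t 4.30
```

View pics/c4.png

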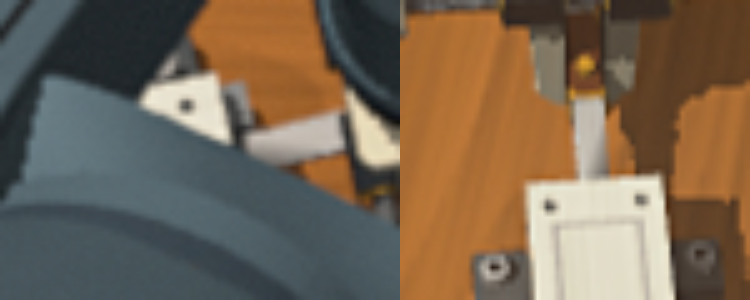

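The blade points at the middle of the cover's end in the side crop (blade about x=591, cover centre about 593), and its tip is over the ledge. Lowering to feel the floor.

servo_tool(
  series="0 0 1.5 0;0 0 3 0;0 0 3 0;0 0 3 0",
)

```text
time: 4.8
ee_pos: [537.6, -117.5, 22.0]
ee_rot: [0.993, 0.121, 0.001, 0.001]
wrist_force: [-0.4, -0.5, -1.0]
width: 15.8
```

Run:
```python
from h import *
where()
```

```text
s -128.81 n -0.43 z 21.98 | Fs -0.39 Fn -0.51 Fz -0.95 t 4.80
```

servo_tool(
  series="0 0 0.5 0;0 0 1 0;0 0 1 0",
)

```text
time: 5.1
ee_pos: [537.7, -117.5, 21.2]
ee_rot: [0.993, 0.121, 0.001, 0.001]
wrist_force: [-0.4, -0.8, 1.0]
width: 15.9
```

Run:
```python
from h import *
where();go()
```

```text
s -128.88 n -0.35 z 21.15 | Fs -0.68 Fn -0.57 Fz 1.01 t 5.10
t 5.1 p [ 537.72 -117.54   21.15] th 13.85 tilt [ 0.0025 -0.0009] F [-0.39 -0.8   1.01] M [ 0.1  -0.01  0.02] w 15.88
```

servo_tool(
  series="0 -1 0 0;0 -2 0 0;0 -3 0 0;0 -4 0 0;0 -5 0 0;0 -6 0 0;0 -6 0 0",
)

```text
time: 5.8
ee_pos: [536.3, -111.5, 21.2]
ee_rot: [0.993, 0.121, 0.001, 0.001]
wrist_force: [0.4, -0.4, 0.3]
width: 15.6
```

Run:
```python
from h import *
where();go()
```

```text
s -122.69 n -0.30 z 21.19 | Fs -0.47 Fn 0.24 Fz 0.34 t 5.80
t 5.8 p [ 536.29 -111.52   21.19] th 13.85 tilt [ 0.0026 -0.0007] F [ 0.35 -0.4   0.34] M [ 0.13 -0.05  0.06] w 15.65
```

servo_tool(
  series="0 -1 0 0;0 -2 0 0;0 -3 0 0;0 -3 0 0",
)

```text
time: 6.2
ee_pos: [535.9, -109.0, 21.4]
ee_rot: [0.993, 0.121, 0.002, 0.001]
wrist_force: [0.5, -3.6, 0.2]
width: 15.8
```

Run:
```python
from h import *
where()
```

```text
s -120.20 n -0.07 z 21.36 | Fs -3.59 Fn -0.42 Fz 0.19 t 6.20
```

servo_tool(
  series="0 -0.7 0 0;0 -1.4 0 0;0 -2 0 0;0 -2.5 0 0",
)

```text
time: 6.6
ee_pos: [535.7, -107.2, 21.5]
ee_rot: [0.993, 0.121, 0.002, 0.002]
wrist_force: [1.0, -4.9, -0.4]
width: 15.5
```

Run:
```python
from h import *
where()
```

```text
s -118.37 n 0.22 z 21.50 | Fs -4.96 Fn -0.20 Fz -0.44 t 6.60
```

servo_tool(
  series="0 -1 0.2 0;0 -2 0.3 0;0 -3 0.3 0;0 -4 0.3 0;0 -4 0.3 0",
)

```text
time: 7.1
ee_pos: [535.3, -103.8, 21.4]
ee_rot: [0.993, 0.121, 0.002, 0.002]
wrist_force: [0.5, -5.2, 0.3]
width: 15.9
```

Run:
```python
from h import *
where();go()
from station import vision
for n in("side","top"):
    s=vision.snapshot(n); pickle.dump(s,open(f"{n}5.pkl","wb")); cv2.imwrite(f"pics/{n}5.png",s["image"][:,:,::-1])
a=cv2.imread("pics/top5.png")[210:270,240:320]; b=cv2.imread("pics/side5.png")[220:330,250:350]
cv2.imwrite("pics/c5.png",np.hstack([cv2.resize(a,(400,300)),cv2.resize(b,(400,440))[:300]]))
```

```text
s -114.94 n 0.66 z 21.45 | Fs -5.15 Fn -0.80 Fz 0.27 t 7.10
t 7.1 p [ 535.35 -103.77   21.45] th 13.86 tilt [ 0.0054 -0.0033] F [ 0.46 -5.19  0.27] M [-0.72 -0.25 -0.02] w 15.95
```

View pics/c5.png

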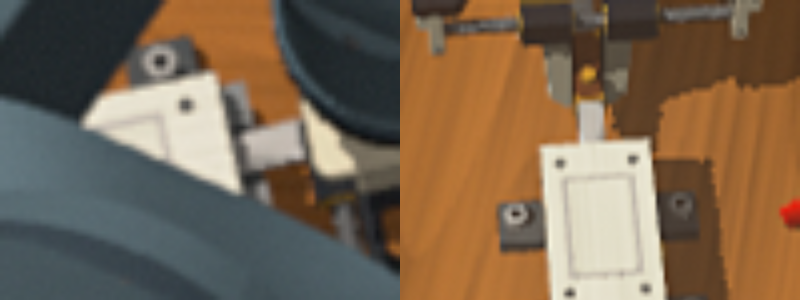

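The blade is under the cover's lower lip at the end by the top crop (240,145), and the wedge force was about 5 N, a lift of about 1.7 mm. Withdrawing and going over to end a.

servo_tool(
  series="-0.7 4 0 0;-0.7 9 0 0;-0.7 13 0 0;-0.7 13 0 0;-0.7 13 -25 0;-0.7 13 -52 0;-0.7 -30 -52 0;-0.7 -80 -52 0;-0.7 -130 -52 0;-0.7 -180 -52 0;-0.7 -220 -52 0;-0.7 -247 -52 0",
)

```text
time: 8.4
ee_pos: [473.4, 138.5, 72.0]
ee_rot: [0.993, 0.121, 0.002, 0.002]
wrist_force: [0.1, -0.6, -1.3]
width: 15.5
```

Run:
```python
from h import *
where(); go(sn(131,-.3,25))
```

```text
s 135.13 n -1.23 z 71.97 | Fs -0.61 Fn -0.09 Fz -1.31 t 8.40
t 8.4 p [473.44 138.52  71.97] th 13.95 tilt [ 0.0039 -0.0029] F [ 0.05 -0.61 -1.31] M [-0.03 -0.14  0.01] w 15.54
  -> (np.float64(475.3), np.float64(134.7), 25, 13.900000000000006) row [ 0.7  4.  47. ] spin 0.1
```

servo_tool(
  series="0.5 3 20 0;0.7 3.5 40 0;0.7 3.5 47 0;0.7 3.5 47 0;0.7 3.5 47 0",
)

```text
time: 8.9
ee_pos: [475.5, 135.0, 25.3]
ee_rot: [0.993, 0.121, 0.002, 0.002]
wrist_force: [-0.1, 0.5, -1.0]
width: 15.9
```

Run:
```python
from h import *
where(); go(sn(130,-.3,22))
from station import vision
for n in("side","top"):
    s=vision.snapshot(n); pickle.dump(s,open(f"{n}6.pkl","wb")); cv2.imwrite(f"pics/{n}6.png",s["image"][:,:,::-1])
a=cv2.imread("pics/top6.png")[210:290,190:300]; b=cv2.imread("pics/side6.png")[240:350,250:350]
cv2.imwrite("pics/c6.png",np.hstack([cv2.resize(a,(440,320)),cv2.resize(b,(360,396))[:320]]))
```

```text
s 131.20 n -0.10 z 25.31 | Fs 0.51 Fn -0.02 Fz -1.04 t 8.90
t 8.9 p [475.49 134.98  25.31] th 13.92 tilt [ 0.0041 -0.0028] F [-0.14  0.49 -1.04] M [-0.04 -0.1   0.  ] w 15.91
  -> (np.float64(475.6), np.float64(133.8), 22, 13.900000000000006) row [-0.2  1.2  3.3] spin 0.0
```

View pics/c6.png

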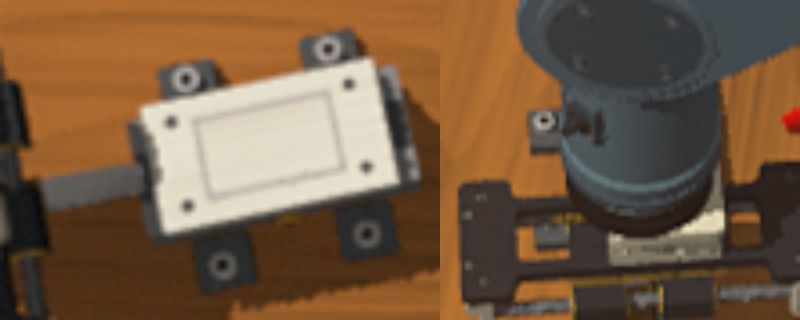

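Top crop: the blade meets the mould end at about (145,180), centred on the slot once its lower height is allowed for. The cover lies straight. Lowering.

servo_tool(
  series="-0.2 1 1.5 0;-0.2 1 3 0;-0.2 1 3.7 0;-0.2 1 4 0",
)

```text
time: 9.4
ee_pos: [476.0, 133.9, 21.8]
ee_rot: [0.993, 0.121, 0.003, 0.002]
wrist_force: [-0.1, 0.8, -1.1]
width: 15.7
```

Run:
```python
from h import *
where()
```

```text
s 130.02 n 0.16 z 21.80 | Fs 0.79 Fn 0.08 Fz -1.15 t 9.40
```

servo_tool(
  series="0 0 0.4 0;0 0 0.8 0;0 0 0.8 0",
)

```text
time: 9.7
ee_pos: [476.0, 133.9, 21.0]
ee_rot: [0.993, 0.121, 0.003, 0.002]
wrist_force: [-0.5, 0.1, 0.0]
width: 16.2
```

Run:
```python
from h import *
where();go()
```

```text
s 130.03 n 0.17 z 21.00 | Fs 0.25 Fn -0.47 Fz 0.00 t 9.70
t 9.7 p [476.03 133.91  21.  ] th 13.91 tilt [ 0.0055 -0.0028] F [-0.51  0.13  0.  ] M [-0.04 -0.09 -0.01] w 16.18
```

servo_tool(
  series="0 1.2 0.2 0;0 2.4 0.2 0;0 3.6 0.2 0;0 4.8 0.2 0;0 6 0.2 0;0 6 0.2 0",
)

```text
time: 10.3
ee_pos: [477.6, 127.8, 20.9]
ee_rot: [0.993, 0.121, 0.003, 0.002]
wrist_force: [-0.3, -0.1, -0.7]
width: 15.8
```

Run:
```python
from h import *
where()
```

```text
s 123.75 n 0.26 z 20.87 | Fs 0.01 Fn -0.36 Fz -0.71 t 10.30
```

servo_tool(
  series="0 1 0.3 0;0 2 0.3 0;0 3 0.3 0;0 3 0.3 0",
)

```text
time: 10.7
ee_pos: [478.3, 125.4, 20.7]
ee_rot: [0.993, 0.121, 0.003, 0.001]
wrist_force: [-1.8, 4.3, 2.7]
width: 15.2
```

Run:
```python
from h import *
where()
```

```text
s 121.24 n 0.31 z 20.73 | Fs 4.57 Fn -0.70 Fz 2.68 t 10.70
```

servo_tool(
  series="0 1 0 0;0 2 0 0;0 3 0 0;0 4 0 0;0 4.5 0 0",
)

```text
time: 11.2
ee_pos: [479.1, 121.7, 20.8]
ee_rot: [0.993, 0.121, 0.003, 0.001]
wrist_force: [-1.8, 6.6, 2.4]
width: 15.6
```

Run:
```python
from h import *
where()
```

```text
s 117.46 n 0.20 z 20.82 | Fs 6.86 Fn -0.14 Fz 2.38 t 11.20
```

servo_tool(
  series="0 1 0 0;0 2 0 0;0 3 0 0;0 4 0 0;0 4.5 0 0;0 4.5 0 0",
)

```text
time: 11.8
ee_pos: [479.9, 117.9, 20.9]
ee_rot: [0.993, 0.121, 0.002, 0.0]
wrist_force: [-0.9, 4.4, 3.5]
width: 15.9
```

Run:
```python
from h import *
where();go()
from station import vision
for n in("side","top"):
    s=vision.snapshot(n); pickle.dump(s,open(f"{n}7.pkl","wb")); cv2.imwrite(f"pics/{n}7.png",s["image"][:,:,::-1])
a=cv2.imread("pics/top7.png")[210:290,190:300]; b=cv2.imread("pics/side7.png")[240:350,250:350]
cv2.imwrite("pics/c7.png",np.hstack([cv2.resize(a,(440,320)),cv2.resize(b,(360,396))[:320]]))
```

```text
s 113.54 n 0.10 z 20.90 | Fs 4.48 Fn 0.14 Fz 3.53 t 11.80
t 11.8 p [479.92 117.89  20.9 ] th 13.88 tilt [ 0.0051 -0.0003] F [-0.94  4.38  3.53] M [ 0.65  0.05 -0.  ] w 15.95
```

View pics/c7.png

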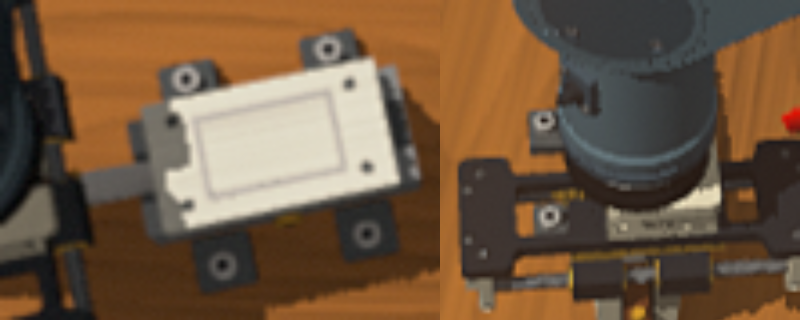

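Blade is under the a-end lip (top crop (150,180)); only the gripper's shadow crosses the cover. Back out and over to end b.

servo_tool(
  series="-0.3 -5 0 0;-0.3 -10 0 0;-0.3 -15 0 0;-0.3 -15 0 0;-0.3 -15 -25 0;-0.3 -15 -52 0;-0.3 30 -52 0;-0.3 80 -52 0;-0.3 130 -52 0;-0.3 180 -52 0;-0.3 220 -52 0;-0.3 242 -52 0",
)

```text
time: 13.1
ee_pos: [537.9, -120.5, 72.9]
ee_rot: [0.993, 0.12, 0.003, 0.001]
wrist_force: [-0.2, 0.5, -0.7]
width: 15.4
```

Run:
```python
from h import *
where();go(sn(-129,-.3,22.5))
```

```text
s -131.79 n -0.92 z 72.90 | Fs 0.58 Fn -0.10 Fz -0.69 t 13.10
t 13.1 p [ 537.86 -120.51   72.9 ] th 13.74 tilt [ 0.0052 -0.001 ] F [-0.24  0.53 -0.69] M [-0.01 -0.09 -0.06] w 15.42
  -> (np.float64(537.8), np.float64(-117.6), 22.5, 13.900000000000006) row [ 0.4 -2.9 50.4] spin -0.2
```

servo_tool(
  series="0.4 -1.5 20 -0.2;0.4 -2.5 42 -0.2;0.4 -2.9 49 -0.2;0.4 -2.9 51 -0.2;0.4 -2.9 51.8 -0.2;0.4 -2.9 51.8 -0.2",
)

```text
time: 13.7
ee_pos: [538.5, -117.6, 21.8]
ee_rot: [0.993, 0.122, 0.003, 0.001]
wrist_force: [0.8, 0.6, -0.7]
width: 15.8
```

Run:
```python
from h import *
where();go()
```

```text
s -129.16 n 0.35 z 21.82 | Fs 0.36 Fn 0.87 Fz -0.71 t 13.70
t 13.7 p [ 538.46 -117.65   21.82] th 13.97 tilt [ 0.0065 -0.0016] F [ 0.76  0.56 -0.71] M [-0.03 -0.08  0.01] w 15.75
```

servo_tool(
  series="-0.3 0 0.5 0;-0.3 -1 0.8 0;-0.3 -2.5 0.8 0;-0.3 -4 0.8 0;-0.3 -5.5 0.8 0;-0.3 -7 0.8 0;-0.3 -8.5 0.8 0;-0.3 -10 0.8 0;-0.3 -10 0.8 0",
)

```text
time: 14.6
ee_pos: [535.9, -107.8, 21.1]
ee_rot: [0.993, 0.122, 0.003, 0.001]
wrist_force: [0.6, -0.2, 2.6]
width: 15.9
```

Run:
```python
from h import *
where();go()
```

```text
s -118.97 n 0.18 z 21.15 | Fs -0.38 Fn 0.57 Fz 2.64 t 14.60
t 14.6 p [ 535.86 -107.79   21.15] th 13.97 tilt [ 0.0068 -0.0016] F [ 0.64 -0.23  2.64] M [ 0.19 -0.08 -0.01] w 15.88
```

servo_tool(
  series="-0.2 -1 0 0;-0.2 -2 0 0;-0.2 -3 0 0;-0.2 -4 0 0;-0.2 -5 0 0;-0.2 -5 0 0",
)

```text
time: 15.2
ee_pos: [535.0, -103.7, 21.4]
ee_rot: [0.993, 0.122, 0.004, 0.002]
wrist_force: [1.7, -4.8, 1.1]
width: 16.1
```

Run:
```python
from h import *
where();go()
```

```text
s -114.76 n 0.35 z 21.37 | Fs -5.03 Fn 0.52 Fz 1.09 t 15.20
t 15.2 p [ 535.   -103.66   21.37] th 13.97 tilt [ 0.008  -0.0027] F [ 1.71 -4.76  1.09] M [-0.73 -0.2  -0.01] w 16.07
```

servo_tool(
  series="-0.3 -1 0.2 0;-0.3 -2 0.2 0;-0.3 -3 0.2 0;-0.3 -4 0.2 0;-0.3 -5 0.2 0;-0.3 -6 0.2 0;-0.3 -6.5 0.2 0;-0.3 -6.5 0.2 0",
)

```text
time: 16.0
ee_pos: [533.7, -98.0, 21.4]
ee_rot: [0.993, 0.122, 0.004, 0.002]
wrist_force: [1.6, -4.8, 2.6]
width: 16.2
```

Run:
```python
from h import *
where();go()
```

```text
s -108.96 n 0.41 z 21.38 | Fs -5.04 Fn 0.40 Fz 2.62 t 16.00
t 16.0 p [533.68 -98.02  21.38] th 13.97 tilt [ 0.009  -0.0036] F [ 1.6  -4.8   2.62] M [-0.66 -0.21 -0.01] w 16.2
```

servo_tool(
  series="-0.5 6 0 0;-0.5 12 0 0;-0.5 18 0 0;-0.5 18 0 0;-0.5 18 -25 0;-0.5 18 -53 0;-0.5 -30 -53 0;-0.5 -80 -53 0;-0.5 -130 -53 0;-0.5 -180 -53 0;-0.5 -220 -53 0;-0.5 -239 -53 0",
)

```text
time: 17.2
ee_pos: [472.8, 136.9, 72.4]
ee_rot: [0.992, 0.123, 0.003, 0.002]
wrist_force: [0.9, -0.5, -1.0]
width: 15.9
```

Run:
```python
from h import *
where();go(sn(130,-.3,22))
```

```text
s 133.68 n -2.23 z 72.43 | Fs -0.75 Fn 0.75 Fz -0.96 t 17.20
t 17.2 p [472.82 136.88  72.43] th 14.12 tilt [ 0.007  -0.0031] F [ 0.9  -0.55 -0.96] M [-0.03 -0.15  0.  ] w 15.89
  -> (np.float64(475.6), np.float64(133.8), 22, 13.900000000000006) row [ 1.6  3.4 50.5] spin 0.2
```

servo_tool(
  series="1.3 2 20 0.2;1.6 3 42 0.2;1.6 3.4 49 0.2;1.6 3.4 51 0.2;1.6 3.4 51.5 0.2;1.6 3.4 51.5 0.2",
)

```text
time: 17.8
ee_pos: [476.2, 133.6, 21.5]
ee_rot: [0.993, 0.121, 0.004, 0.002]
wrist_force: [0.2, 1.2, -0.7]
width: 16.0
```

Run:
```python
from h import *
where();go()
```

```text
s 129.67 n 0.26 z 21.54 | Fs 1.15 Fn 0.49 Fz -0.72 t 17.80
t 17.8 p [476.21 133.58  21.54] th 13.89 tilt [ 0.0081 -0.003 ] F [ 0.2   1.24 -0.72] M [-0.03 -0.09  0.01] w 16.0
```

servo_tool(
  series="-0.2 0 0.5 0;-0.2 1.5 0.8 0;-0.2 3 0.8 0;-0.2 4.5 0.8 0;-0.2 6 0.8 0;-0.2 7.5 0.8 0;-0.2 9 0.8 0;-0.2 11 0.8 0;-0.2 12.5 0.8 0;-0.2 12.5 0.8 0",
)

```text
time: 18.8
ee_pos: [479.2, 121.1, 20.9]
ee_rot: [0.993, 0.121, 0.004, 0.002]
wrist_force: [0.9, -0.3, -0.1]
width: 16.0
```

Run:
```python
from h import *
where();go()
```

```text
s 116.84 n 0.22 z 20.89 | Fs -0.53 Fn 0.81 Fz -0.09 t 18.80
t 18.8 p [479.24 121.12  20.89] th 13.88 tilt [ 0.0085 -0.0032] F [ 0.91 -0.32 -0.09] M [-0.23 -0.14 -0.01] w 16.02
```

servo_tool(
  series="-0.2 1 0.3 0;-0.2 2 0.3 0;-0.2 3 0.3 0;-0.2 4 0.3 0;-0.2 5 0.3 0;-0.2 5 0.3 0",
)

```text
time: 19.4
ee_pos: [480.1, 116.8, 20.8]
ee_rot: [0.993, 0.121, 0.004, 0.002]
wrist_force: [-1.3, 4.3, 4.2]
width: 15.9
```

Run:
```python
from h import *
where()
```

```text
s 112.48 n -0.02 z 20.75 | Fs 4.45 Fn -0.23 Fz 4.18 t 19.40
```

servo_tool(
  series="0 1 -0.1 0;0 2 -0.1 0;0 3 -0.1 0;0 4 -0.1 0;0 5 -0.1 0;0 5 -0.1 0",
)

```text
time: 20.0
ee_pos: [481.2, 112.0, 20.9]
ee_rot: [0.993, 0.121, 0.004, 0.002]
wrist_force: [-0.3, 1.3, 1.1]
width: 15.6
```

Run:
```python
from h import *
where();go()
```

```text
s 107.49 n -0.07 z 20.92 | Fs 1.35 Fn -0.01 Fz 1.09 t 20.00
t 20.0 p [481.21 111.98  20.92] th 13.89 tilt [ 0.0083 -0.0024] F [-0.34  1.31  1.09] M [ 0.04 -0.06 -0.03] w 15.6
```

servo_tool(
  series="0 1 0 0;0 2 0 0;0 2 0 0;0 2 0 0",
)

```text
time: 20.4
ee_pos: [481.8, 109.8, 21.0]
ee_rot: [0.993, 0.121, 0.004, 0.002]
wrist_force: [-0.3, 0.1, 2.0]
width: 15.9
```

Run:
```python
from h import *
where();go()
from station import vision
for n in("side","top"):
    s=vision.snapshot(n); pickle.dump(s,open(f"{n}8.pkl","wb")); cv2.imwrite(f"pics/{n}8.png",s["image"][:,:,::-1])
a=cv2.imread("pics/top8.png")[210:290,190:300]; b=cv2.imread("pics/side8.png")[240:350,250:350]
cv2.imwrite("pics/c8.png",np.hstack([cv2.resize(a,(440,320)),cv2.resize(b,(360,396))[:320]]))
```

```text
s 105.21 n 0.01 z 20.95 | Fs 0.14 Fn -0.28 Fz 1.96 t 20.40
t 20.4 p [481.83 109.79  20.95] th 13.89 tilt [ 0.0085 -0.0027] F [-0.31  0.06  1.96] M [-0.12 -0.13  0.07] w 15.92
```

View pics/c8.png

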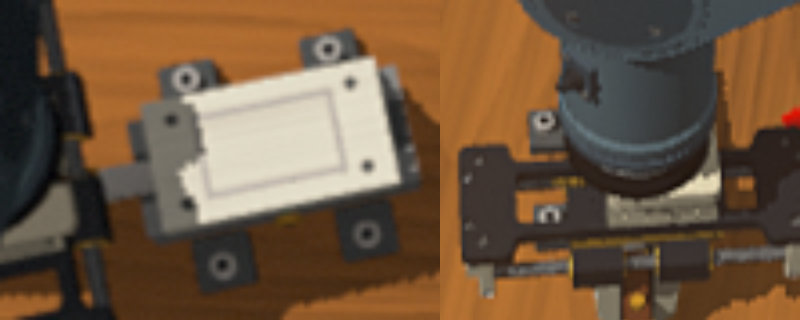

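The force at end a fell away (0.1 N) near the 4.5 mm depth, so end a has sprung onto its dowels. The cover still looks straight in the top crop. Now end b.

servo_tool(
  series="-0.3 -8 0 0;-0.3 -16 0 0;-0.3 -23 0 0;-0.3 -23 0 0;-0.3 -23 -25 0;-0.3 -23 -53 0;-0.3 25 -53 0;-0.3 75 -53 0;-0.3 125 -53 0;-0.3 175 -53 0;-0.3 215 -53 0;-0.3 234 -53 0",
)

```text
time: 21.7
ee_pos: [537.9, -120.6, 74.8]
ee_rot: [0.993, 0.12, 0.004, 0.002]
wrist_force: [-0.3, 0.8, -0.4]
width: 15.8
```

Run:
```python
from h import *
where();go(sn(-129,-.3,22))
```

```text
s -131.89 n -0.95 z 74.76 | Fs 0.88 Fn -0.07 Fz -0.39 t 21.70
t 21.7 p [ 537.86 -120.6    74.76] th 13.74 tilt [ 0.0088 -0.0034] F [-0.28  0.84 -0.39] M [-0.01 -0.1  -0.03] w 15.84
  -> (np.float64(537.8), np.float64(-117.6), 22, 13.900000000000006) row [ 0.2 -3.2 52.7] spin -0.2
```

servo_tool(
  series="0.2 -1.5 20 -0.2;0.2 -2.5 42 -0.2;0.2 -3.2 50 -0.2;0.2 -3.2 53 -0.2;0.2 -3.2 53.5 -0.2;0.2 -3.2 53.5 -0.2",
)

```text
time: 22.3
ee_pos: [538.5, -117.5, 22.0]
ee_rot: [0.993, 0.122, 0.005, 0.003]
wrist_force: [0.4, -0.3, -1.5]
width: 15.4
```

Run:
```python
from h import *
where();go()
```

```text
s -128.98 n 0.39 z 22.02 | Fs -0.38 Fn 0.30 Fz -1.49 t 22.30
t 22.3 p [ 538.46 -117.46   22.02] th 13.99 tilt [ 0.0103 -0.0041] F [ 0.38 -0.3  -1.49] M [-0.05 -0.11 -0.  ] w 15.38
```

servo_tool(
  series="-0.4 0 0.6 0;-0.4 -1.5 1 0;-0.4 -3 1 0;-0.4 -5 1 0;-0.4 -7 1 0;-0.4 -9 1 0;-0.4 -11 1 0;-0.4 -13 1 0;-0.4 -14 1 0;-0.4 -14 1 0",
)

```text
time: 23.3
ee_pos: [534.8, -103.8, 21.1]
ee_rot: [0.993, 0.122, 0.005, 0.003]
wrist_force: [0.0, -0.2, 2.3]
width: 15.8
```

Run:
```python
from h import *
where();go()
```

```text
s -114.87 n 0.14 z 21.10 | Fs -0.22 Fn -0.04 Fz 2.33 t 23.30
t 23.3 p [ 534.83 -103.82   21.1 ] th 13.99 tilt [ 0.0106 -0.0041] F [ 0.01 -0.23  2.33] M [ 0.17 -0.04 -0.05] w 15.84
```

servo_tool(
  series="-0.1 -1 0 0;-0.1 -2 0 0;-0.1 -3 0 0;-0.1 -4 0 0;-0.1 -5 0 0;-0.1 -6 0 0;-0.1 -7 0 0;-0.1 -7 0 0",
)

```text
time: 24.1
ee_pos: [533.5, -97.5, 21.2]
ee_rot: [0.993, 0.122, 0.005, 0.003]
wrist_force: [1.4, -3.6, 2.1]
width: 15.8
```

Run:
```python
from h import *
where()
```

```text
s -108.40 n 0.32 z 21.24 | Fs -3.82 Fn 0.54 Fz 2.12 t 24.10
```

servo_tool(
  series="-0.1 -1 0 0;-0.1 -2 0 0;-0.1 -3 0 0;-0.1 -4 0 0;-0.1 -4.5 0 0;-0.1 -4.5 0 0",
)

```text
time: 24.7
ee_pos: [532.1, -92.8, 21.2]
ee_rot: [0.993, 0.122, 0.005, 0.003]
wrist_force: [0.5, -1.0, 3.6]
width: 15.7
```

Run:
```python
from h import *
where();go()
```

```text
s -103.48 n 0.11 z 21.17 | Fs -1.13 Fn 0.23 Fz 3.58 t 24.70
t 24.7 p [532.07 -92.77  21.17] th 13.99 tilt [ 0.0111 -0.0044] F [ 0.49 -1.05  3.58] M [-0.07 -0.05 -0.01] w 15.75
```

Force at end b fell from 3.8 N to 1.1 N as the depth passed about 4.5–5 mm, so it has parted too. I'll back out and feel end a again, to be sure it stayed up.

servo_tool(
  series="-0.3 8 0 0;-0.3 16 0 0;-0.3 24 0 0;-0.3 24 0 0;-0.3 24 -25 0;-0.3 24 -53 0;-0.3 -25 -53 0;-0.3 -75 -53 0;-0.3 -125 -53 0;-0.3 -175 -53 0;-0.3 -215 -53 0;-0.3 -234 -53 0",
)

```text
time: 25.9
ee_pos: [472.5, 137.1, 71.9]
ee_rot: [0.992, 0.123, 0.004, 0.003]
wrist_force: [0.1, -0.4, -1.3]
width: 15.7
```

Run:
```python
from h import *
where();go(sn(130,-.3,22))
```

```text
s 133.99 n -2.45 z 71.90 | Fs -0.41 Fn -0.05 Fz -1.32 t 25.90
t 25.9 p [472.54 137.13  71.9 ] th 14.13 tilt [ 0.0091 -0.004 ] F [ 0.05 -0.41 -1.32] M [-0.02 -0.1  -0.02] w 15.71
  -> (np.float64(475.6), np.float64(133.8), 22, 13.900000000000006) row [ 1.8  3.7 49.9] spin 0.2
```

servo_tool(
  series="1.3 2 20 0.2;1.8 3 42 0.2;1.8 3.7 48 0.2;1.8 3.7 50.5 0.2;1.8 3.7 51 0.2;1.8 3.7 51 0.2",
)

```text
time: 26.5
ee_pos: [476.4, 133.6, 21.5]
ee_rot: [0.993, 0.121, 0.005, 0.003]
wrist_force: [-0.5, 0.3, -0.5]
width: 16.0
```

Run:
```python
from h import *
where();go()
from station import vision
for n in("side","top"):
    s=vision.snapshot(n); pickle.dump(s,open(f"{n}9.pkl","wb")); cv2.imwrite(f"pics/{n}9.png",s["image"][:,:,::-1])
a=cv2.imread("pics/top9.png")[210:290,190:300]; b=cv2.imread("pics/side9.png")[240:350,250:350]
cv2.imwrite("pics/c9.png",np.hstack([cv2.resize(a,(440,320)),cv2.resize(b,(360,396))[:320]]))
```

```text
s 129.60 n 0.40 z 21.54 | Fs 0.44 Fn -0.36 Fz -0.48 t 26.50
t 26.5 p [476.35 133.55  21.54] th 13.9 tilt [ 0.0104 -0.0039] F [-0.45  0.34 -0.48] M [-0.01 -0.14 -0.01] w 15.95
```

View pics/c9.png

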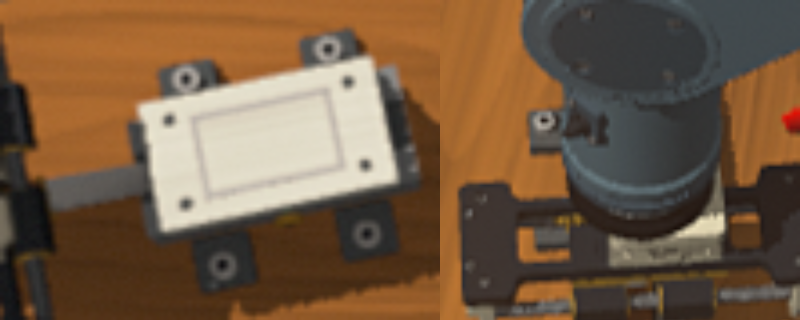

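The cover sits straight. Feeling end a: no force is expected before about s=107 if it stands 4.5 mm open.

servo_tool(
  series="-0.4 0 0.3 0;-0.4 2 0.6 0;-0.4 4.5 0.6 0;-0.4 7 0.6 0;-0.4 9.5 0.6 0;-0.4 12 0.6 0;-0.4 14.5 0.6 0;-0.4 16.5 0.6 0;-0.4 18 0.6 0;-0.4 19.5 0.6 0;-0.4 20 0.6 0",
)

```text
time: 27.7
ee_pos: [480.8, 114.0, 21.1]
ee_rot: [0.993, 0.121, 0.005, 0.003]
wrist_force: [0.8, 0.3, 0.1]
width: 15.8
```

Run:
```python
from h import *
where();go()
```

```text
s 109.55 n 0.00 z 21.15 | Fs 0.05 Fn 0.88 Fz 0.13 t 27.70
t 27.7 p [480.78 113.99  21.15] th 13.9 tilt [ 0.0106 -0.0039] F [0.84 0.26 0.13] M [-0.02 -0.08  0.  ] w 15.78
```

servo_tool(
  series="0 1 0.1 0;0 2 0.1 0;0 3 0.1 0;0 4 0.1 0;0 5 0.1 0;0 5 0.1 0",
)

```text
time: 28.3
ee_pos: [482.1, 109.0, 21.1]
ee_rot: [0.993, 0.121, 0.005, 0.003]
wrist_force: [0.1, 0.4, 0.5]
width: 15.8
```

Run:
```python
from h import *
where();go()
```

```text
s 104.42 n 0.06 z 21.12 | Fs 0.38 Fn 0.22 Fz 0.46 t 28.30
t 28.3 p [482.08 109.03  21.12] th 13.9 tilt [ 0.0107 -0.004 ] F [0.12 0.42 0.46] M [ 0.06 -0.02 -0.03] w 15.76
```

End a is loose and up (0.4 N at 5.2 mm depth). Withdrawing and taking the wedge back to the rest.

servo_tool(
  series="-0.3 -8 0 0;-0.3 -16 0 0;-0.3 -24 0 0;-0.3 -24 0 0;-0.3 -24 -25 0;-0.3 -24 -55 0;-0.3 25 -55 0;-0.3 75 -55 0;-0.3 125 -55 0;-0.3 175 -55 0;-0.3 225 -55 0;-0.3 265 -55 0",
)

```text
time: 29.5
ee_pos: [545.1, -150.7, 77.6]
ee_rot: [0.993, 0.121, 0.005, 0.003]
wrist_force: [0.7, 0.5, -1.3]
width: 15.7
```

Run:
```python
from h import *
go((457.5,-300.9,50,12.7),(457.5,-300.9,17,12.7))
```

```text
t 29.5 p [ 545.07 -150.72   77.6 ] th 13.85 tilt [ 0.0107 -0.0043] F [ 0.69  0.46 -1.28] M [-0.03 -0.13  0.01] w 15.7
  -> (457.5, -300.9, 50, 12.7) row [-121.2  124.7   27.3] spin 1.2
  -> (457.5, -300.9, 17, 12.7) row [-121.5  124.4   60.3] spin 1.2
```

servo_tool(
  series="-30 31 0 1.2;-60 62 5 1.2;-91 93 15 1.2;-121 124.5 25 1.2;-121.3 124.5 40 1.2;-121.3 124.5 45 1.2;-121.3 124.5 45 1.2;-121.3 124.5 45 1.2",
)

```text
time: 30.3
ee_pos: [458.1, -299.9, 32.5]
ee_rot: [0.994, 0.111, 0.005, 0.003]
wrist_force: [0.4, -0.1, -1.3]
width: 15.6
```

Run:
```python
from h import *
go((457.5,-300.9,17,12.7))
from station import vision
for n in("side","top"):
    s=vision.snapshot(n); pickle.dump(s,open(f"{n}10.pkl","wb")); cv2.imwrite(f"pics/{n}10.png",s["image"][:,:,::-1])
a=cv2.imread("pics/side10.png")[240:320,250:350]; b=cv2.imread("pics/side10.png")[140:240,290:390]; t=cv2.imread("pics/top10.png")[205:290,210:310]
cv2.imwrite("pics/c10.png",np.hstack([cv2.resize(a,(300,240)),cv2.resize(b,(240,240)),cv2.resize(t,(240,240))]))
```

```text
t 30.3 p [ 458.12 -299.94   32.48] th 12.74 tilt [ 0.0107 -0.004 ] F [ 0.44 -0.06 -1.25] M [ 0.02 -0.1   0.03] w 15.64
  -> (457.5, -300.9, 17, 12.7) row [-1.   0.7 15.5] spin 0.0
```

View pics/c10.png

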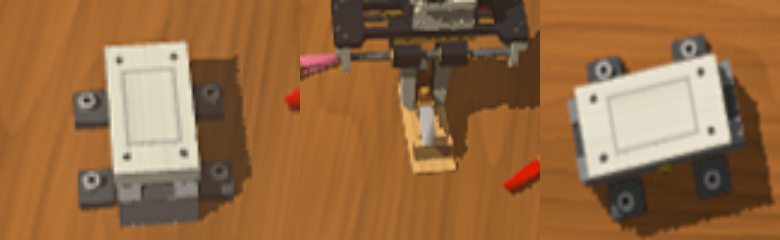

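The cover stands straight on the mould and now shows a dark seam at its a end (first crop, about (155,190)). The wedge is in line above its rest (second crop, about (425,130)). I'll measure the cover and finish laying the wedge down.

servo_tool(
  series="-1 0.7 8 0;-1 0.7 14 0;-1 0.7 16 0;-1 0.7 16 0",
)

```text
time: 30.8
ee_pos: [457.5, -300.7, 16.3]
ee_rot: [0.994, 0.111, 0.005, 0.003]
wrist_force: [0.2, 0.0, -1.2]
width: 15.9
```

Run:
```python
from h import *
go((457.5,-300.9,15.3,12.7))
for n,r,i in(("top",(210,200,310,290),0),("side",(275,240,325,312),0),("top",(210,200,310,290),10),("side",(275,240,325,312),10)):
    s=load(f"{n}{i}.pkl")
    m=mask(s,(0,0,165),(60,60,255),r); m=cv2.morphologyEx(m,cv2.MORPH_CLOSE,np.ones((5,5)))
    c=big(m)[0]; print(n,i,cv2.contourArea(c),rect(s,c,52 if i==0 else 56.5))
```

```text
t 30.8 p [ 457.54 -300.75   16.31] th 12.77 tilt [ 0.0106 -0.0041] F [ 0.16  0.05 -1.23] M [-0.02 -0.08  0.  ] w 15.91
  -> (457.5, -300.9, 15.3, 12.7) row [-0.1  0.1  1. ] spin 0.1
top 0 1792.5 [507.78   8.39 110.15  59.63 103.97]
side 0 1087.0 [506.51   6.92 110.63  59.35 103.79]
top 10 1906.0 [513.75  10.49 110.78  71.91 103.77]
side 10 1102.5 [506.82   7.7  110.98  59.37 104.07]
```

servo_tool(
  series="0 0 0.6 0;0 0 1.2 0;0 0 1.4 0;0 0 1.4 0",
)

```text
time: 31.2
ee_pos: [457.6, -300.8, 15.3]
ee_rot: [0.994, 0.111, 0.005, 0.003]
wrist_force: [-1.2, 1.2, 3.0]
width: 16.2
```

Run:
```python
from h import *
go((457.5,-300.9,15.3,12.7))
```

```text
t 31.2 p [ 457.62 -300.82   15.32] th 12.76 tilt [ 0.0109 -0.0043] F [-1.17  1.24  2.99] M [0.25 0.12 0.01] w 16.16
  -> (457.5, -300.9, 15.3, 12.7) row [-0.1  0.1  0. ] spin 0.1
```

servo_tool(
  series="0 0 0 0;0 0 0 0;0 0 0 0;0 0 0 0",
  gripper=0,
)

```text
time: 31.6
ee_pos: [457.6, -300.9, 15.2]
ee_rot: [0.994, 0.111, 0.005, 0.003]
wrist_force: [-0.2, 0.8, -0.0]
width: 43.1
```

servo_tool(
  series="0 0 -20 0;0 0 -60 0;0 0 -105 0;0 0 -120 0;0 0 -120 0",
)

```text
time: 32.1
ee_pos: [457.8, -301.8, 138.2]
ee_rot: [0.994, 0.111, 0.007, 0.005]
wrist_force: [-0.4, -0.5, -0.7]
width: 46.6
```

Run:
```python
from h import *
from station import vision
p=c0; go((507.1,7.65,120,13.9))
for n in("side","top"):
    s=vision.snapshot(n); pickle.dump(s,open(f"{n}11.pkl","wb")); cv2.imwrite(f"pics/{n}11.png",s["image"][:,:,::-1])
a=cv2.imread("pics/side11.png")[240:320,250:350]; b=cv2.imread("pics/side11.png")[110:230,290:390]; t=cv2.imread("pics/top11.png")[205:310,210:400]
cv2.imwrite("pics/c11.png",np.hstack([cv2.resize(a,(300,240)),cv2.resize(b,(200,240)),cv2.resize(t,(300,240))]))
```

```text
t 32.1 p [ 457.83 -301.75  138.23] th 12.77 tilt [ 0.0154 -0.0088] F [-0.36 -0.52 -0.67] M [-0.1  -0.03  0.06] w 46.58
  -> (507.1, 7.65, 120, 13.9) row [ 116.2 -291.1   16.3] spin -1.1
```

View pics/c11.png

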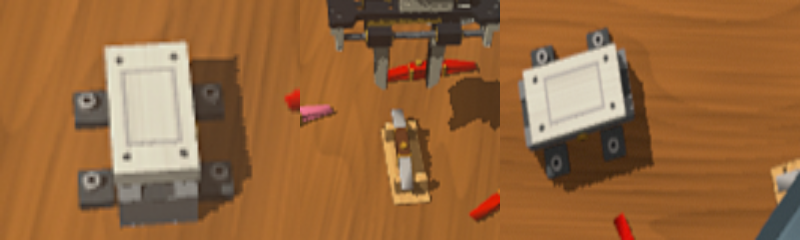

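The wedge lies on its rest (second crop, (403,155)) and the cover sits raised and level. Moving over the cover.

servo_tool(
  series="18 -45 0 -1.1;36 -90 3 -1.1;55 -138 6 -1.1;74 -186 9 -1.1;93 -233 12 -1.1;110 -276 15 -1.1;116.2 -291.1 16 -1.1;116.2 -291.1 16 -1.1;116.2 -291.1 16 -1.1",
  gripper=-0.75,
)

```text
time: 33.1
ee_pos: [504.2, 9.6, 116.3]
ee_rot: [0.993, 0.121, 0.003, 0.002]
wrist_force: [-0.1, -0.3, 0.8]
width: 81.4
```

Run:
```python
from h import *
go((507.1,7.65,31,13.9)); where()
from station import vision
for n in("side","top"):
    s=vision.snapshot(n); pickle.dump(s,open(f"{n}12.pkl","wb")); cv2.imwrite(f"pics/{n}12.png",s["image"][:,:,::-1])
a=cv2.imread("pics/side12.png")[200:320,230:370]; t=cv2.imread("pics/top12.png")[195:305,200:340]
cv2.imwrite("pics/c12.png",np.hstack([cv2.resize(a,(400,343)),cv2.resize(t,(400,343))]))
```

```text
t 33.1 p [504.19   9.64 116.34] th 13.94 tilt [ 0.0075 -0.0038] F [-0.05 -0.31  0.82] M [-0.01 -0.17 -0.  ] w 81.4
  -> (507.1, 7.65, 31, 13.9) row [ 1.8  2.2 85.4] spin 0.0
s 2.63 n -2.34 z 116.34 | Fs -0.28 Fn -0.12 Fz 0.82 t 33.10
```

View pics/c12.png

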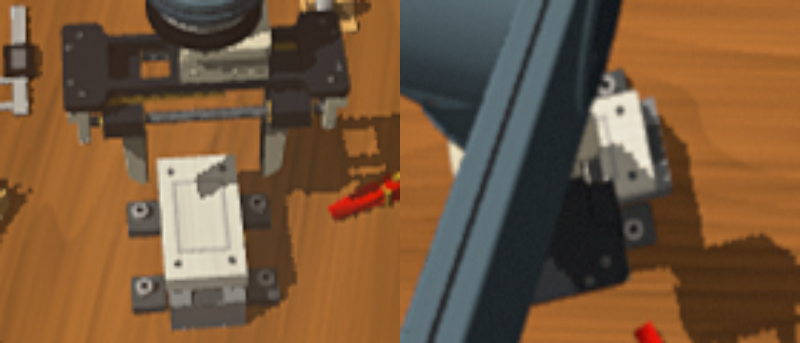

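The side crop shows the fingers at about (137,180) and (273,175), one on each side of the cover. Descending in two steps to centre accurately.

servo_tool(
  series="1.8 2.2 25 0;1.8 2.2 42 0;1.8 2.2 46 0;1.8 2.2 46 0;1.8 2.2 46 0",
)

```text
time: 33.7
ee_pos: [507.9, 5.9, 71.7]
ee_rot: [0.993, 0.12, 0.005, 0.003]
wrist_force: [-0.1, -0.5, -0.5]
width: 81.4
```

Run:
```python
from h import *
go((507.1,7.65,31.5,13.9)); where()
from station import vision
s=vision.snapshot("side"); pickle.dump(s,open(f"side13.pkl","wb")); 
a=s["image"][:,:,::-1][200:320,230:370]
cv2.imwrite("pics/c13.png",cv2.resize(a,(700,600)))
```

```text
t 33.7 p [507.91   5.85  71.73] th 13.74 tilt [ 0.0098 -0.0043] F [-0.14 -0.55 -0.54] M [-0.03 -0.14 -0.02] w 81.38
  -> (507.1, 7.65, 31.5, 13.9) row [-0.7 -2.2 40.2] spin -0.2
s -1.94 n 0.36 z 71.73 | Fs -0.50 Fn -0.26 Fz -0.54 t 33.70
```

View pics/c13.png

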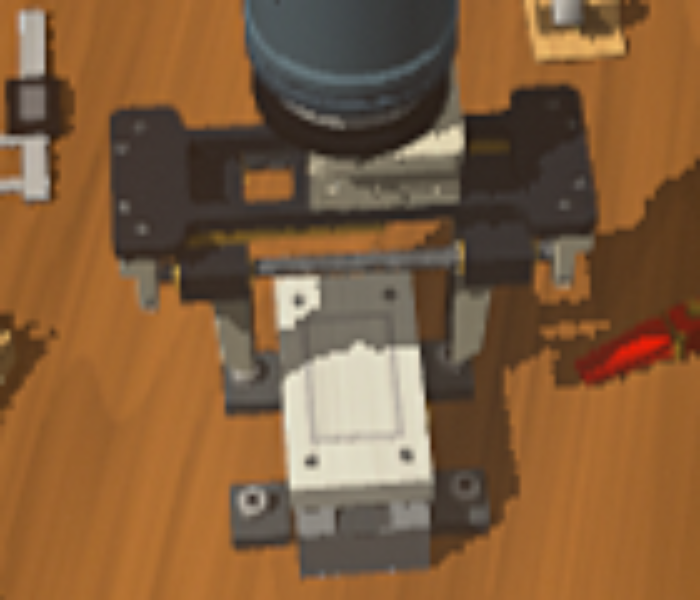

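Fingers are centred on the cover (finger middle at about x=354, cover middle at about x=351 in the crop). Lowering to grasp height.

servo_tool(
  series="-0.7 -2.2 15 -0.2;-0.7 -2.2 28 -0.2;-0.7 -2.2 36 -0.2;-0.7 -2.2 40 -0.2;-0.7 -2.2 40 -0.2;-0.7 -2.2 40 -0.2",
)

```text
time: 34.35
ee_pos: [507.7, 7.7, 32.4]
ee_rot: [0.993, 0.122, 0.005, 0.003]
wrist_force: [-0.3, -0.5, 0.3]
width: 81.6
```

Run:
```python
from h import *
go((507.1,7.65,31.5,13.9)); where()
```

```text
t 34.35 p [507.74   7.73  32.4 ] th 13.96 tilt [ 0.0112 -0.0046] F [-0.29 -0.52  0.35] M [-0.04 -0.08  0.  ] w 81.63
  -> (507.1, 7.65, 31.5, 13.9) row [-0.6 -0.1  0.9] spin 0.1
s -0.08 n 0.64 z 32.40 | Fs -0.44 Fn -0.40 Fz 0.35 t 34.35
```

servo_tool(
  series="-0.5 0 0.5 0;-0.5 0 0.5 0;-0.5 0 0.5 0;-0.5 0 0.5 0;-0.5 0 0.5 0",
  gripper=1,
  force=22,
)

```text
time: 34.85
ee_pos: [507.4, 7.5, 32.2]
ee_rot: [0.993, 0.122, 0.006, 0.003]
wrist_force: [0.0, -0.5, 2.0]
width: 59.9
```

Run:
```python
from h import *
go(); where()
```

```text
t 34.85 p [507.43   7.55  32.16] th 13.96 tilt [ 0.0117 -0.0047] F [ 0.04 -0.54  1.95] M [ 0.01 -0.07 -0.01] w 59.95
s -0.18 n 0.29 z 32.16 | Fs -0.53 Fn -0.09 Fz 1.95 t 34.85
```

servo_tool(
  series="0 0 -0.5 0;0 0 -1.5 0;0 0 -2.5 0;0 0 -4 0;0.1 0 -4 0",
)

```text
time: 35.35
ee_pos: [507.5, 7.6, 36.3]
ee_rot: [0.993, 0.122, 0.005, 0.003]
wrist_force: [0.2, -0.6, -2.9]
width: 59.5
```

Run:
```python
from h import *
go(); where()
```

```text
t 35.35 p [507.46   7.64  36.26] th 13.96 tilt [ 0.0116 -0.0046] F [ 0.23 -0.57 -2.94] M [-0.01 -0.09  0.01] w 59.54
s -0.10 n 0.34 z 36.26 | Fs -0.61 Fn 0.09 Fz -2.94 t 35.35
```

The wrist carries the cover's weight (2.9 N) and nothing drags. Lifting clear.

servo_tool(
  series="0 0 -3 0;0.1 0.1 -7 0;0.1 0.1 -12 0;0.2 0.1 -22 0;0.3 0.2 -35 0;0.5 0.3 -48 0;0.5 0.4 -56 0;0.5 0.4 -56 0;0.5 0.4 -56 0",
)

```text
time: 36.25
ee_pos: [507.3, 7.7, 92.3]
ee_rot: [0.993, 0.122, 0.006, 0.003]
wrist_force: [-0.9, -0.1, -2.2]
width: 59.9
```

Run:
```python
from h import *
from station import vision
go((444.8,298.3,85,-13.6),(444.8,298.3,35,-13.6)); where()
for n in("side","top"):
    s=vision.snapshot(n); pickle.dump(s,open(f"{n}14.pkl","wb")); cv2.imwrite(f"pics/{n}14.png",s["image"][:,:,::-1])
a=cv2.imread("pics/side14.png")[180:330,220:380]; t=cv2.imread("pics/top14.png")[195:305,200:340]
cv2.imwrite("pics/c14.png",np.hstack([cv2.resize(a,(400,375)),cv2.resize(t,(400,375))]))
```

```text
t 36.25 p [507.33   7.66  92.35] th 13.96 tilt [ 0.0119 -0.0046] F [-0.91 -0.07 -2.16] M [-0.05 -0.07  0.02] w 59.86
  -> (444.8, 298.3, 85, -13.6) row [   9.4 -297.2    5.3] spin 27.6
  -> (444.8, 298.3, 35, -13.6) row [   8.8 -297.6   55.3] spin 27.6
s -0.05 n 0.22 z 92.35 | Fs 0.15 Fn -0.90 Fz -2.16 t 36.25
```

View pics/c14.png

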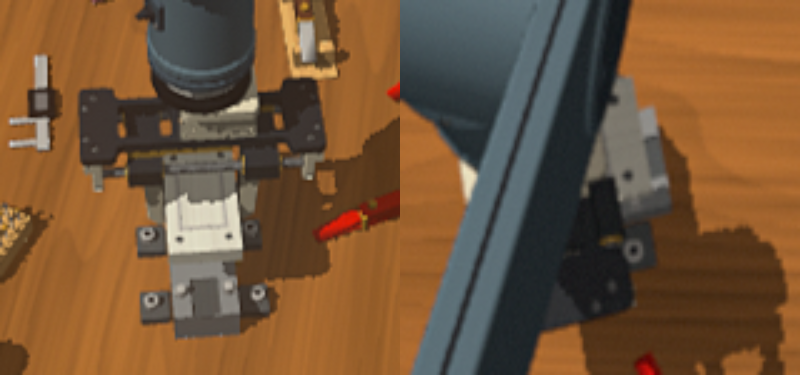

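The cover came off straight and level. The second look shows a problem: I gripped it low, so the fingertips reach about 8 mm below its underside and would hit the pad before the cover does. I'll lower it back onto the dowels, take it higher up its sides, and lift again.

servo_tool(
  series="0 0 15 0;0 0 30 0;0 0 38 0;0 0 42 0;0 0 42 0;0 0 42 0",
)

```text
time: 36.95
ee_pos: [507.7, 7.5, 50.0]
ee_rot: [0.993, 0.121, 0.005, 0.003]
wrist_force: [0.4, -0.1, -1.2]
width: 60.0
```

Run:
```python
from h import *
go((507.45,7.62,36.3,13.96),(507.43,7.55,32.5,13.96)); where()
```

```text
t 36.95 p [507.66   7.46  50.  ] th 13.96 tilt [ 0.011  -0.0044] F [ 0.38 -0.05 -1.18] M [-0.03 -0.11  0.01] w 60.0
  -> (507.45, 7.62, 36.3, 13.96) row [-0.3 -0.3 13.7] spin -0.0
  -> (507.43, 7.55, 32.5, 13.96) row [-0.4 -0.3 17.5] spin -0.0
s -0.31 n 0.50 z 50.00 | Fs -0.14 Fn 0.35 Fz -1.18 t 36.95
```

servo_tool(
  series="-0.3 -0.3 5 0;-0.3 -0.3 9 0;-0.3 -0.3 12 0;-0.3 -0.3 14 0;-0.3 -0.3 15 0;-0.3 -0.3 15 0",
)

```text
time: 37.55
ee_pos: [507.4, 7.6, 34.9]
ee_rot: [0.993, 0.121, 0.005, 0.003]
wrist_force: [0.2, -1.2, -1.5]
width: 59.8
```

Run:
```python
from h import *
go((507.43,7.55,32.2,13.96)); where()
```

```text
t 37.55 p [507.4    7.58  34.85] th 13.96 tilt [ 0.0107 -0.0044] F [ 0.23 -1.25 -1.53] M [-0.06 -0.07 -0.04] w 59.78
  -> (507.43, 7.55, 32.2, 13.96) row [-0.   0.   2.7] spin -0.0
s -0.14 n 0.28 z 34.85 | Fs -1.27 Fn -0.07 Fz -1.53 t 37.55
```

servo_tool(
  series="0 0 0.8 0;0 0 1.5 0;0 0 2.2 0;0 0 2.4 0",
)

```text
time: 37.95
ee_pos: [507.5, 7.6, 32.4]
ee_rot: [0.993, 0.122, 0.005, 0.003]
wrist_force: [0.2, -0.1, -2.2]
width: 59.7
```

Run:
```python
from h import *
go(); where()
```

```text
t 37.95 p [507.46   7.56  32.45] th 13.96 tilt [ 0.0109 -0.0045] F [ 0.23 -0.11 -2.16] M [-0.04 -0.07  0.03] w 59.65
s -0.17 n 0.33 z 32.45 | Fs -0.16 Fn 0.19 Fz -2.16 t 37.95
```

servo_tool(
  series="0 0 0.3 0;0 0 0.5 0;0 0 0.5 0",
)

```text
time: 38.25
ee_pos: [507.5, 7.6, 32.2]
ee_rot: [0.993, 0.122, 0.005, 0.003]
wrist_force: [-1.4, -0.7, 1.0]
width: 59.8
```

Run:
```python
from h import *
go(); where()
```

```text
t 38.25 p [507.49   7.57  32.16] th 13.96 tilt [ 0.011  -0.0045] F [-1.39 -0.66  1.02] M [-0.04  0.09 -0.03] w 59.8
s -0.17 n 0.36 z 32.16 | Fs -0.31 Fn -1.51 Fz 1.02 t 38.25
```

It sits on the dowels again. Opening, rising 10 mm and regripping.

servo_tool(
  series="0 0 0 0;0 0 0 0;0 0 0 0;0 0 -5 0;0 0 -9.8 0;0 0 -9.8 0;0 0 -9.8 0",
  gripper=-0.6,
)

```text
time: 38.95
ee_pos: [507.6, 7.6, 42.3]
ee_rot: [0.993, 0.122, 0.006, 0.003]
wrist_force: [-0.5, -1.1, -0.3]
width: 74.5
```

Run:
```python
from h import *
go((507.4,7.55,42,13.96)); where()
```

```text
t 38.95 p [507.64   7.57  42.32] th 13.96 tilt [ 0.0118 -0.0047] F [-0.5  -1.09 -0.29] M [-0.03 -0.1  -0.  ] w 74.48
  -> (507.4, 7.55, 42, 13.96) row [-0.2 -0.   0.3] spin 0.0
s -0.20 n 0.51 z 42.32 | Fs -0.94 Fn -0.74 Fz -0.29 t 38.95
```

servo_tool(
  series="-0.2 0 0 0;-0.2 0 0 0;-0.2 0 0 0;-0.2 0 0 0;-0.2 0 0 0",
  gripper=1,
  force=28,
)

```text
time: 39.45
ee_pos: [507.3, 7.6, 42.2]
ee_rot: [0.993, 0.122, 0.005, 0.003]
wrist_force: [-0.6, 0.1, 0.1]
width: 59.4
```

servo_tool(
  series="0 0 -1 0;0 0 -2 0;0 0 -3 0;0 0 -4 0;0.1 0 -4 0",
)

```text
time: 39.95
ee_pos: [507.4, 7.6, 46.3]
ee_rot: [0.993, 0.121, 0.005, 0.003]
wrist_force: [0.1, -0.8, -1.5]
width: 59.9
```

Run:
```python
from h import *
go(); where()
```

```text
t 39.95 p [507.37   7.63  46.3 ] th 13.96 tilt [ 0.0115 -0.0046] F [ 0.13 -0.82 -1.51] M [-0.02 -0.08 -0.  ] w 59.88
s -0.09 n 0.26 z 46.30 | Fs -0.82 Fn -0.07 Fz -1.51 t 39.95
```

servo_tool(
  series="0 0 -3 0;0.1 0.1 -7 0;0.1 0.1 -12 0;0.2 0.1 -22 0;0.3 0.2 -32 0;0.4 0.3 -40 0;0.4 0.3 -40 0",
)

```text
time: 40.65
ee_pos: [508.6, 7.4, 88.1]
ee_rot: [0.993, 0.122, 0.007, 0.003]
wrist_force: [-0.2, -0.9, -1.5]
width: 59.5
```

Run:
```python
from h import *
from station import vision
go((444.8,298.3,75,-13.6),(444.8,298.3,30,-13.6)); where()
for n in("side","top"):
    s=vision.snapshot(n); pickle.dump(s,open(f"{n}15.pkl","wb")); cv2.imwrite(f"pics/{n}15.png",s["image"][:,:,::-1])
a=cv2.imread("pics/side15.png")[180:330,220:380]; t=cv2.imread("pics/top15.png")[195:305,200:340]
cv2.imwrite("pics/c15.png",np.hstack([cv2.resize(a,(400,375)),cv2.resize(t,(400,375))]))
```

```text
t 40.65 p [508.59   7.38  88.07] th 13.96 tilt [ 0.0148 -0.0052] F [-0.17 -0.88 -1.46] M [-0.06 -0.11 -0.02] w 59.49
  -> (444.8, 298.3, 75, -13.6) row [   8.1 -297.8   10.6] spin 27.6
  -> (444.8, 298.3, 30, -13.6) row [   7.5 -298.2   55.6] spin 27.6
s -0.62 n 1.38 z 88.07 | Fs -0.81 Fn -0.38 Fz -1.46 t 40.65
```

View pics/c15.png

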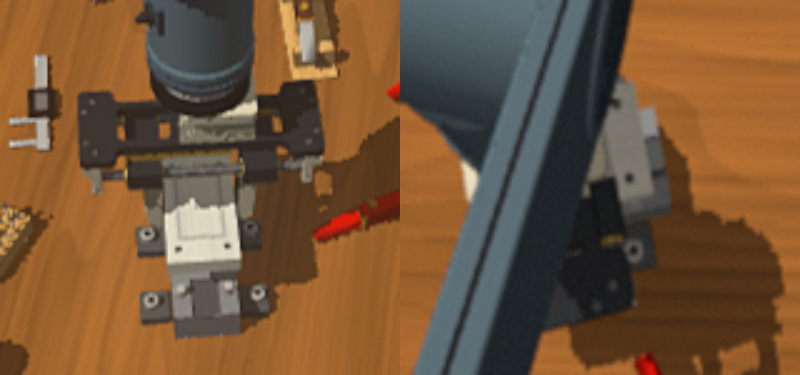

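The cover is held higher now, its underside just below the fingertips' level, and it's level. Carrying it to the pad.

servo_tool(
  series="0 -15 0 2;1 -45 0 5;2 -85 0 9;3 -125 0 13;4 -165 0 17;5 -205 2 21;6 -240 4 25;7 -268 6 27.6;8 -285 8 27.6;8 -295 10 27.6;8 -298 10 27.6;8 -298 10 27.6",
)

```text
time: 41.95
ee_pos: [443.4, 298.3, 74.2]
ee_rot: [0.993, -0.119, 0.006, 0.002]
wrist_force: [0.4, -0.5, -2.4]
width: 59.6
```

Run:
```python
from h import *
from station import vision
go((444.8,298.3,30,-13.6),(444.8,298.3,12,-13.6))
for n in("side","top"):
    s=vision.snapshot(n); pickle.dump(s,open(f"{n}16.pkl","wb")); cv2.imwrite(f"pics/{n}16.png",s["image"][:,:,::-1])
a=cv2.imread("pics/side16.png")[330:480,220:400]; t=cv2.imread("pics/top16.png")[215:335,40:200]
cv2.imwrite("pics/c16.png",np.hstack([cv2.resize(a,(400,333)),cv2.resize(t,(400,333))]))
```

```text
t 41.95 p [443.39 298.35  74.2 ] th -13.62 tilt [ 0.0117 -0.0052] F [ 0.36 -0.51 -2.42] M [-0.1  -0.07  0.03] w 59.65
  -> (444.8, 298.3, 30, -13.6) row [ 0.8 -0.4 44.2] spin -0.0
  -> (444.8, 298.3, 12, -13.6) row [ 0.6 -0.4 62.2] spin -0.0
```

View pics/c16.png

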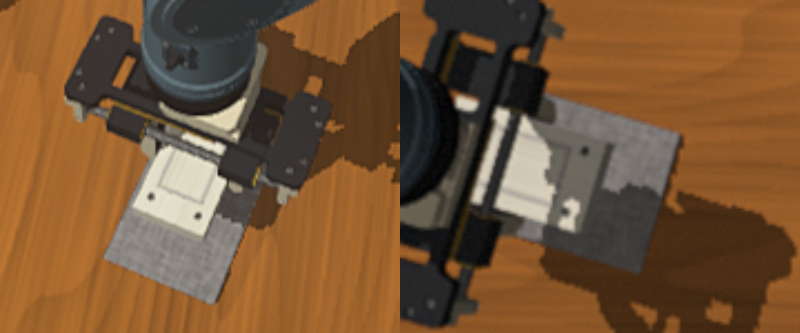

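The cover hangs over the pad, in line with it and centred. Lowering gently.

servo_tool(
  series="0.6 -0.4 15 0;0.6 -0.4 30 0;0.6 -0.4 45 0;0.6 -0.4 55 0;0.6 -0.4 60 0;0.6 -0.4 61 0;0.6 -0.4 61 0;0.6 -0.4 61 0",
)

```text
time: 42.85
ee_pos: [445.8, 298.0, 14.1]
ee_rot: [0.993, -0.119, 0.007, 0.002]
wrist_force: [0.6, -0.2, -1.1]
width: 59.4
```

Run:
```python
from h import *
go((444.8,298.3,7,-13.6)); where()
```

```text
t 42.85 p [445.78 297.96  14.12] th -13.68 tilt [ 0.0134 -0.0047] F [ 0.55 -0.17 -1.08] M [-0.03 -0.1   0.01] w 59.39
  -> (444.8, 298.3, 7, -13.6) row [-1.1 -0.1  7.1] spin -0.1
s 296.54 n 10.22 z 14.12 | Fs -0.30 Fn 0.49 Fz -1.08 t 42.85
```

servo_tool(
  series="-0.5 0 2 0;-0.5 0 4 0;-0.5 0 5.5 0;-0.5 0 6 0;-0.5 0 6 0",
)

```text
time: 43.35
ee_pos: [445.2, 298.0, 8.0]
ee_rot: [0.993, -0.119, 0.007, 0.002]
wrist_force: [0.5, 0.8, -1.4]
width: 60.0
```

Run:
```python
from h import *
go(); where()
```

```text
t 43.35 p [445.24 297.99   7.96] th -13.68 tilt [ 0.013  -0.0048] F [ 0.46  0.84 -1.39] M [-0.01 -0.06  0.03] w 59.96
s 296.70 n 9.70 z 7.96 | Fs 0.70 Fn 0.65 Fz -1.39 t 43.35
```

servo_tool(
  series="0 0 0.5 0;0 0 1 0;0 0 1 0",
)

```text
time: 43.65
ee_pos: [445.3, 298.0, 7.0]
ee_rot: [0.993, -0.119, 0.007, 0.002]
wrist_force: [-0.1, 1.1, -0.7]
width: 59.9
```

Run:
```python
from h import *
go(); where()
```

```text
t 43.65 p [445.32 298.04   7.02] th -13.68 tilt [ 0.0131 -0.0047] F [-0.06  1.08 -0.74] M [0.   0.09 0.01] w 59.88
s 296.73 n 9.79 z 7.02 | Fs 1.07 Fn 0.20 Fz -0.74 t 43.65
```

servo_tool(
  series="0 0 0.3 0;0 0 0.5 0;0 0 0.5 0",
)

```text
time: 43.95
ee_pos: [445.3, 298.1, 6.9]
ee_rot: [0.993, -0.119, 0.007, 0.002]
wrist_force: [-2.2, 0.4, 2.2]
width: 59.8
```

Run:
```python
from h import *
go(); where()
```

```text
t 43.95 p [445.31 298.1    6.87] th -13.68 tilt [ 0.0133 -0.0046] F [-2.17  0.4   2.18] M [-0.11  0.36 -0.05] w 59.78
s 296.79 n 9.79 z 6.87 | Fs 0.91 Fn -2.01 Fz 2.18 t 43.95
```

The cover is on the pad, its weight borne. Opening, then raising the arm clear.

servo_tool(
  series="0 0 0 0;0 0 0 0;0 0 0 0;0 0 0 0",
  gripper=-0.7,
  force=5,
)

```text
time: 44.35
ee_pos: [445.4, 298.1, 6.8]
ee_rot: [0.993, -0.119, 0.007, 0.002]
wrist_force: [-0.3, 0.5, -1.1]
width: 78.4
```

servo_tool(
  series="0 0 -5 0;0 0 -20 0;0 0 -60 0;0 0 -100 0;0 0 -120 0;-40 0 -130 0;-80 0 -130 0;-120 0 -130 0;-120 0 -130 0",
)

```text
time: 45.25
ee_pos: [322.3, 327.2, 135.2]
ee_rot: [0.993, -0.118, 0.006, 0.002]
wrist_force: [0.4, 0.5, -0.1]
width: 79.2
```

Run:
```python
from h import *
from station import vision
go()
for n in("side","top"):
    s=vision.snapshot(n); pickle.dump(s,open(f"{n}17.pkl","wb")); cv2.imwrite(f"pics/{n}17.png",s["image"][:,:,::-1])
for n,s,r in(("top",load("top17.pkl"),(50,215,170,330)),("side",load("side17.pkl"),(255,360,360,475))):
    m=mask(s,(0,0,165),(60,60,255),r); c=big(m)[0]; print(n,cv2.contourArea(c),rect(s,c,21))
```

```text
t 45.25 p [322.34 327.16 135.22] th -13.5 tilt [ 0.0107 -0.0051] F [ 0.37  0.49 -0.06] M [-0.05 -0.09 -0.02] w 79.23
top 1782.0 [446.71 299.51 110.1   60.43  76.33]
side 1754.5 [445.4  298.36 111.03  60.15  76.11]
```

View pics/top17.png

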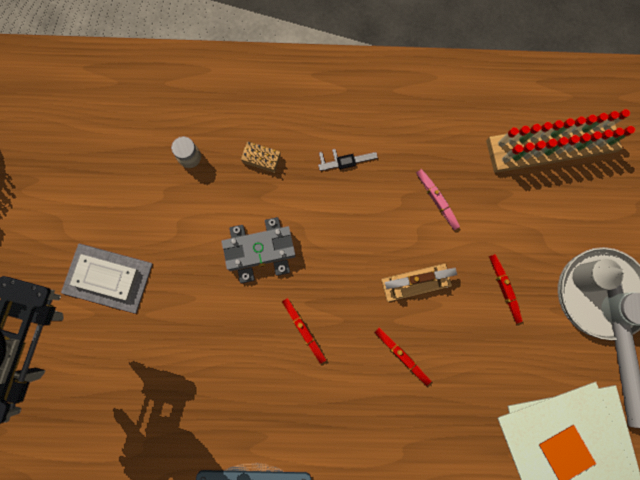

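View pics/side17.png

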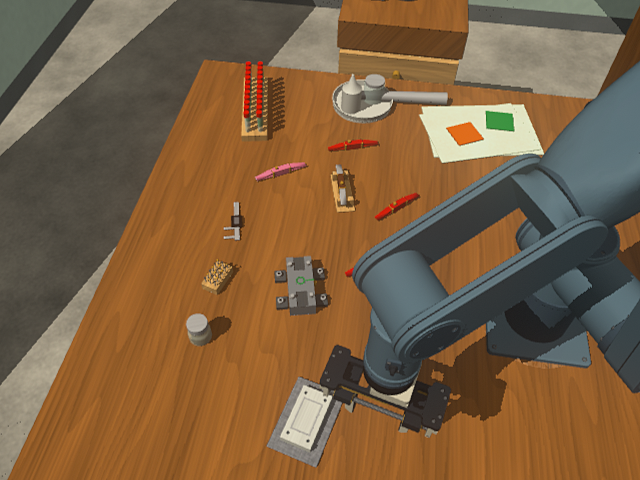

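The cover lies flat and centred on the pad (top (107,278)). The wedge is on its rest (420,280), and the jar (185,152), bur block (261,156) and caliper (348,160) are where they were. The arm is clear, so I'm handing in.

```bash
python3 -c "
from station import close_job; print(close_job())"
```

```text
the job is handed in; nothing more can be done
None
```

The mould is open and I handed the job in at about 45 s. The cover is on the grey pad, the wedge is back on its rest, and the arm is clear of everything.

- **Prying:** I worked the wedge into the ends in the order b, a, b, a, b. The lift steps were about 1.7, 2.5, 3.6, 5 and 5.2 mm, and I estimated the tilt at no more than about 1.2°. The highest push I read was about 7 N, though force is only reported at the end of each move. At both ends the force fell away at about 4.5–5 mm. A last feel at end a, to 5.2 mm depth, met only 0.4 N, so it was up and loose.
- **Extra lift:** My first grip on the cover, taken after both ends had parted, was too low. The fingertips reached about 8 mm below its underside and would have hit the pad first. I lowered the cover back onto the dowels, gripped it higher and lifted it again, so it left the mould twice.
- **Set-down:** The tool had drifted about 0.8° out of level, so one long edge of the cover touched the pad first. The other edge settled by less than 1 mm when I let go.
- **Final views:** The cover measures 110 x 60 mm at the height it should have lying on the pad. It is within 2 mm and 0.5° of the pad's centre and axis; the two cameras differ from each other by about 1.5 mm. In the last pictures the jar, bur block, caliper and red and pink look-alikes look unmoved.

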